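Swing a sample-cell stage to its angle tab and clamp it again

TASK

Set the sample stage to its new angle: move the brown dropper bottle off the stage's round base plate and stand it upright on the bench clear of the plate, loosen the red clamp knob (anticlockwise), swing the head by its black handle until its pointer lines up with the red tab, then turn the knob back fully tight and let go. Never push the bottle with the head, and leave the wash bottle, flask and beaker where they stand.

Things in the scene. Friction and masses are not known exactly. Their poses are not given: they have to be found in the camera images.
- stage: fixed sample stage: round white base plate, radius 165 mm, top at z = 10 mm, dark hub of radius 72 mm up to z = 30 mm. Origin: centre of the plate's underside, on the vertical axis about which the head swings; z up. Its scale (black ticks) is on its own -x side. A dark block on the plate at (30, -108) mm in this frame, 44 x 40 mm, 32 mm high, carries the leaning clamp screw.
- head: swinging head; origin at the stage's origin, its frame turns with it: the arm (grey bar 26 mm wide, z = 31 to 43 mm, out to 141 mm) points along -x. It can turn 1.3 rad either way from the stage's -x. Clamped, friction holds it; loose, it swings with about 2 N at the handle and stays put. It carries a clear acrylic cell (36 x 54 mm, on the axis, up to z = 172 mm) between two dark cheeks.
- handle (a point): grip point of the black handle on the arm, 108 mm from the swing axis, 90 mm above the bench; the handle is an upright block 20 mm thick across the arm (this frame's y), 26 mm along the arm (x), from z = 42 to 108 mm. The frame turns with the head (z up).
- pointer_tip (a point): tip of the head's pointer with a white line, 141 mm from the swing axis, 42 mm above the bench; turns with the head.
- tab_mark (a point): inner end of the white line on the fixed red tab (16 x 22 mm, on the rim of the base plate, top at z = 20 mm), 141 mm from the swing axis: the head is at the right angle when pointer_tip lies straight above this point. The frame's -x points outward from the axis through the tab.
- clamp (a joint): turn of the red clamp knob, rad: 0 = fully tight (stop), 1.4 = fully loose (stop); grows anticlockwise seen when looking down on the knob's top along its axis. It begins to bite below about 0.4; above that the head is free. Friction about 0.12 N m, up to about 0.25 N m when tight; it stays where it is left.
- clamp_grip (a point): grip point of the red clamp knob, on its axis: a wing 14 mm thick (this frame's y), 64 mm long (x), 34 mm tall (z), from 23 mm below this point to 11 mm above; under it a hub of radius 13 mm, 10 mm tall, on a grey boss. The frame turns with the knob; z is the knob's axis, leaning 0.61 rad (35 degrees) from vertical towards the stage's -y. At reading 0, x lies along the stage's x.
- dropper: brown dropper bottle with a black dropper cap, to be moved: body 33 mm in diameter up to 70 mm, 102 mm tall in all, about 70 g. Origin: centre of its underside. It starts on the base plate, in the path of the arm.
- wash: white wash bottle with a blue cap and a bent spout, 60 mm in diameter, 98 mm over the spout, 167 mm tall; bystander. Origin: centre of its underside.
- flask: conical flask with a red stopper, 68 mm in diameter, 125 mm tall; bystander. Origin: centre of its underside.
- cup: clear beaker, 52 mm in diameter, 67 mm tall; bystander. Origin: centre of its underside.
Not all that is in view belongs to the job. Of the things like the dropper, leave any that is green, orange or turquoise; of the rest the larger one is meant.

How it is judged:
By the outcome, as a careful person would: the job done as asked, in the order asked, and still so for the second after the job is handed in, with the robot touching nothing.
It also fails if it takes over 72 s, if anything falls off the work surface, if the arm or the gripper's body presses on something with over 40 N, if the wrist force passes 120 N, or if a joint passes its speed limit or range.

ROBOT

A 7-joint arm with a two-finger parallel gripper is mounted at the origin on a cart in front of the work surface, level with it; the furniture and walls round the work are solid. World frame = base frame: x ahead of the robot, y to its left, z up, the work surface at z = 0. Lengths are in m, angles in rad, forces in N, time in s.
With the tool pointing down it reaches from about 0.425 to 0.825 m from the base axis. Payload 3.6 kg.
Tool frame: the origin (TCP) lies at the very end of the fingers, on their centre line; the grasp point (between the pads) lies 19 mm behind it (robot.tcp_to_grasp is the distance from the TCP to the grasp point, in m); z points along the fingers, y is the line along which they close (so a half turn about z gives the same grasp; the last joint's range is limited). The gripper opens to 93 mm and grips with 3 to 60 N. Pads are 15 mm wide; open, the fingers measure 128 mm over their backs; the gripper's body (75 mm by 188 mm) begins 65 mm behind the grasp point.
Start: joints at [-1.185, 0.615, -0.013, 1.423, 0.008, 1.103, -0.04], TCP at [0.26, 0.596, 0.197] pointing down, gripper open.
Joint ranges: [-3.12, 3.12], [-0.3, 2.06], [-1.34, 1.32], [0.26, 2.42], [-1.36, 4.5], [0.01, 1.98], [-2.84, 2.84]. Speed limits (rad/s): [2.79, 2.79, 3.14, 3.14, 3.14, 3.14, 3.14].

INTERFACE

Orientations are given as a unit quaternion [x, y, z, w].
In Python, from rig import robot, viewer, finder gives the robot as it stands.
- The arm moves only by the tool apply_moves, never from a script. Its argument "commands" is a list of rows, each an object with "travel": the shift along the tool's x, y, z in cm, a list of three; "rotation": the turn, a rotation vector about the tool's x, y, z in degrees, a list of three; "jaw": the opening in per cent of the stroke, from 0 (shut) to 100 (fully open). A call has 1 to 8 rows; each row shifts and turns the commanded pose from where the row before left it, along the tool's axes as they then stand; what a row does not reach is not made up. A row lasts 1/8 s, in which the tool goes at most 62.5 mm and 10.7 degrees, less where a joint would pass 70% of its speed; a pose out of reach is approached as far as the arm can. A call is refused whole if a number of a shift passes 6.25 or a number of a turn 10.7, either way. A call with a gripper value outside its range is refused whole. The fingers move at their own pace and stop on an object; "force" is the grip in N (left out, the last holds). Time passes only in rows, so rows that do not move let the fingers close. It gives the time, the measured TCP pose, the force, the opening and the grip force at its end, in the units of the state.
- robot.get_obs(): the state, without advancing time (a new reading comes with each control period).
- viewer.read_camera(name): name is "scene" or "top" or "wrist"; returns the picture (384x512x3 uint8, red, green, blue); there is no depth.
- viewer.camera_model(name): a dict with "fx", "fy", "cx", "cy" (pixels), "D" ([k1, k2, p1, p2, k3] as OpenCV has them; the pictures are not rectified), "R" (3x3) and "t" (3): a world point X has camera coordinates R X + t. Camera axes: x right, y down, z forward; pixel columns grow to the right and rows downward; lengths in m; the calibration is good to about 2 mm. A picture is of the moment at which its call begins: read the wrist's pose just before it. camera_model takes no time and is no camera call; for the wrist camera it gives the pose at the moment of the call.
- robot.close_job(): hands the job in; it is judged then, once.
Trained networks look in the newest picture that a camera, given by its name, has taken for a name from the list of things; names that differ only in an ending like _2 or _b are one class to them, and where a whole thing is asked for, a point or a joint stands for the part that bears it (a point fixed in the world has none). Each returns a list of dicts, best first, with "score" (0 to 1); they miss things now and then, are a little off and sometimes report something else, mostly with a low value. They report only what shows in the picture. A call takes as long as a camera call. They do not tell look-alikes from the thing itself.
- finder.outline_of(thing, camera): "region" (384x512 bool, what is visible of it) and "location" ([column, row] in pixels, amid what is visible of it).
The state is a dict: "t": time; "qpos": joint angles; "joint_vel": joint speeds; "tau": joint torques, N m; "tool_pos": TCP position; "eef_rot": TCP orientation; "force": force on the tool from outside, world axes, zero at the start; "torque": the same for the moment, N m; "width": finger opening in m; "finger_force": force on a finger pad.
Only numpy, scipy, OpenCV 4.12 (cv2) and the standard library are available. Lean on these libraries where they do the work, as an engineer would, in place of code of your own. Each camera call takes 0.05 s, during which the arm holds its last target. There are 200 camera calls.

## Working session

There is one attempt and no reset: what is moved stays moved. The work goes in short steps, Python scripts to look and compute and a tool call to move; the robot and the scene stay as the last step left them, time stands still between calls to the robot, and variables do not carry over. Pictures are saved under pics/ and viewed, at most 10 in all, crops included, and the job is handed in when it is done.

Besides the shell and the picture viewer there is one more tool, called as name(argument=value, ...), one argument or row to a line, values as JSON. apply_moves: Moves the arm, as the interface text tells. Its arguments: {"type":"object","properties":{"commands":{"type":"array"},"force":{"type":"number"}},"required":["commands"]}

```bash
ls; mkdir -p pics
python3 - <<'E'
from rig import robot, viewer, finder
import cv2, numpy as np
o=robot.get_obs(); print(o['t'],o['tool_pos'],o['eef_rot'],o['width'])
for n in ['scene','top']:
    im=viewer.read_camera(n); cv2.imwrite(f'pics/{n}0.png',cv2.resize(im[:,:,::-1],(800,600),interpolation=cv2.INTER_CUBIC))
    m=viewer.camera_model(n); C=-np.array(m['R']).T@np.array(m['t']); print(n,m['fx'],m['cx'],m['cy'],m['D'],C)
    for th in ['stage','head','handle','clamp','dropper','wash','flask','cup']:
        print(th,[(round(r['score'],2),np.round(r['location']).tolist(),int(r['region'].sum())) for r in finder.outline_of(th,n)][:5])
E
```

```text
pics
0.0 [0.25982934 0.59489849 0.19628076] [ 2.04411775e-01  9.78884178e-01 -1.23947729e-03 -2.34645132e-04] 0.09318520077945905
scene 374.3241395752303 250.65641199891894 190.2198952112097 [0.01465768 0.         0.         0.         0.        ] [-0.09365898 -0.3245254   0.67505479]
stage [(0.85, [261.0, 216.0], 8286)]
head [(0.57, [256.0, 200.0], 2340)]
handle [(0.56, [257.0, 200.0], 2360)]
clamp [(0.59, [313.0, 206.0], 205)]
dropper [(0.8, [239.0, 226.0], 396), (0.8, [163.0, 194.0], 318), (0.66, [175.0, 168.0], 252), (0.65, [343.0, 254.0], 233), (0.62, [191.0, 262.0], 231)]
wash [(0.77, [351.0, 181.0], 1128)]
flask [(0.8, [318.0, 288.0], 1216)]
cup [(0.64, [238.0, 160.0], 335)]
top 386.9065790372673 255.46253823872718 189.10227667430757 [-0.09610264  0.          0.          0.          0.        ] [0.45276291 0.01497073 1.18763504]
stage []
head [(0.71, [249.0, 182.0], 1766)]
handle [(0.64, [253.0, 186.0], 1771)]
clamp [(0.77, [304.0, 183.0], 233)]
dropper [(0.57, [233.0, 265.0], 66), (0.55, [333.0, 208.0], 55), (0.46, [203.0, 127.0], 318), (0.43, [252.0, 225.0], 89)]
wash [(0.65, [316.0, 131.0], 548)]
flask [(0.88, [329.0, 249.0], 391)]
cup [(0.81, [204.0, 128.0], 317)]
```

View pics/scene0.png

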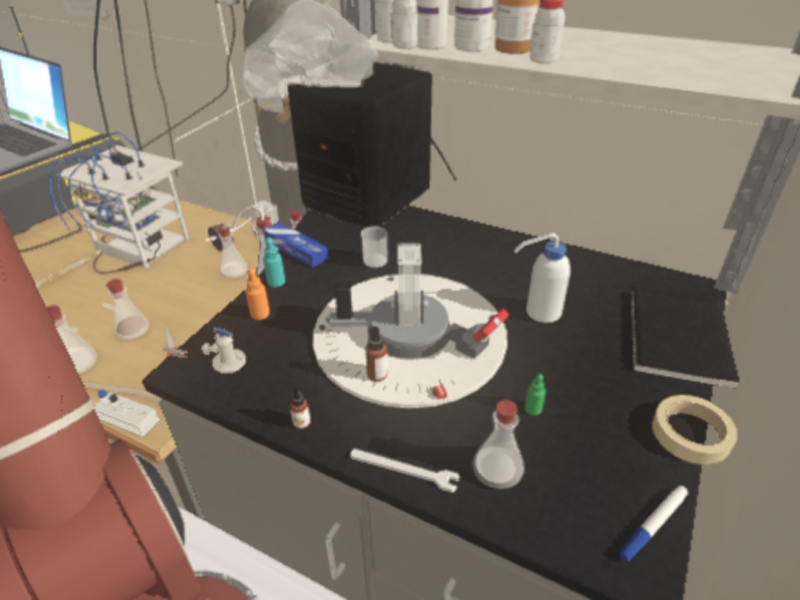

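View pics/top0.png

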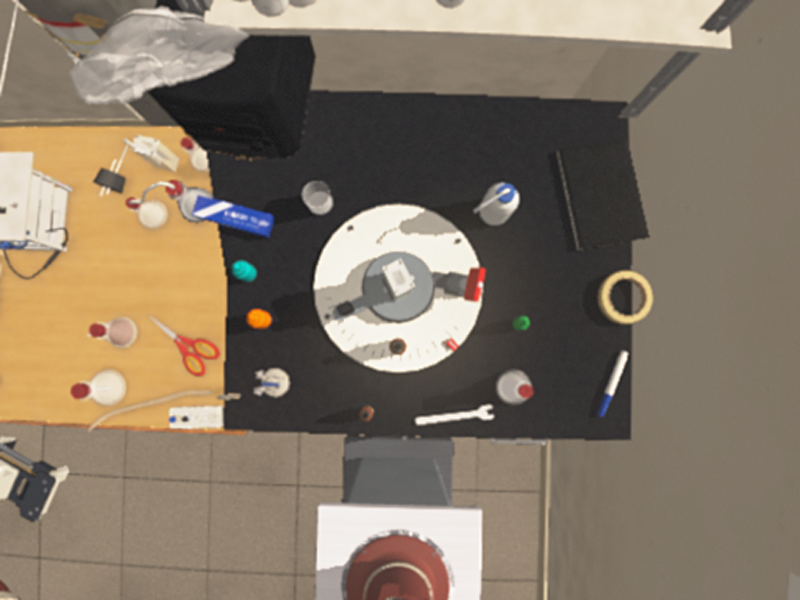

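The scene shows the brown dropper on the plate (top view ≈ (397,346) of 800 px), a smaller brown one off the plate at (366,412), the arm and handle at left (345,310), the red knob at right (475,284) and the red tab at (451,345). I'll measure these now.

```bash
cat > h.py <<'E'
from rig import robot, viewer, finder
import cv2, numpy as np
from scipy.spatial.transform import Rotation as Ro
def K(m): return np.array([[m['fx'],0,m['cx']],[0,m['fy'],m['cy']],[0,0,1]])
def bp(m,uv,z):
    p=cv2.undistortPoints(np.array([[uv]],float),K(m),np.array(m['D']))[0,0]
    R=np.array(m['R']);C=-R.T@np.array(m['t']);d=R.T@np.array([p[0],p[1],1]);return C+d*(z-C[2])/d[2]
def proj(m,X):
    return cv2.projectPoints(np.array(X,float).reshape(-1,3),cv2.Rodrigues(np.array(m['R']))[0],np.array(m['t']),K(m),np.array(m['D']))[0][:,0]
def blobs(mask,amin=8):
    n,l,s,c=cv2.connectedComponentsWithStats(mask.astype(np.uint8)); return [(int(s[i,4]),c[i].round(1),l==i) for i in range(1,n) if s[i,4]>=amin]
def red(im):
    h=cv2.cvtColor(im,cv2.COLOR_RGB2HSV).astype(int); return ((h[...,0]<6)|(h[...,0]>173))&(h[...,1]>150)&(h[...,2]>90)
E
python3 - <<'E'
from h import *
for n in ['scene','top']:
    im=viewer.read_camera(n); m=viewer.camera_model(n)
    for a,c,_ in blobs(red(im)): print(n,'red',a,c,bp(m,c,.02).round(4))
    h=cv2.cvtColor(im,cv2.COLOR_RGB2HSV).astype(int)
    for a,c,msk in blobs((h[...,1]<70)&(h[...,2]>150),800):
        if n=='top' and 240<c[0]<270 or n=='scene' and abs(c[0]-262)<25:
            cs,_=cv2.findContours(msk.astype(np.uint8),cv2.RETR_EXTERNAL,cv2.CHAIN_APPROX_NONE)
            P=np.array([bp(m,p[0],.01)[:2] for p in cv2.convexHull(max(cs,key=len))])
            from scipy.optimize import least_squares
            s=least_squares(lambda q:np.hypot(*(P-q[:2]).T)-q[2],[.56,0,.165],loss='soft_l1',f_scale=.002); print('plate',s.x.round(4),len(P))
    if n=='top':
        c=im[100:270,170:350]; cv2.imwrite('pics/topc.png',cv2.resize(c[:,:,::-1],(792,598)[:2] if 0 else (635,600),interpolation=cv2.INTER_CUBIC))
        print('cap@.112',bp(m,(253.5,221.5),.112))
E
```

```text
scene red 49 [352.6   1.9] [2.9911 0.4636 0.02  ]
scene red 35 [321.8 201.1] [ 0.6773 -0.118   0.02  ]
scene red 42 [312.5 209.5] [ 0.6336 -0.1079  0.02  ]
plate [0.6995 0.0433 0.1464] 17
plate [0.5714 0.0103 0.1635] 33
top red 25 [43.  14.9] [1.1245 0.7376 0.02  ]
top red 26 [118.8  91.1] [0.8591 0.4517 0.02  ]
top red 33 [111.6 120.1] [0.7646 0.4676 0.02  ]
top red 9 [ 84.3 131.1] [0.7279 0.5531 0.02  ]
top red 159 [303.7 180.9] [ 0.5903 -0.1346  0.02  ]
top red 44 [ 61.4 211. ] [0.4757 0.6081 0.02  ]
top red 168 [124.  224.6] [0.4411 0.4074 0.02  ]
top red 68 [ 50.2 249.9] [0.355  0.6367 0.02  ]
top red 33 [335.9 250. ] [ 0.3839 -0.2359  0.02  ]
plate [0.5796 0.0148 0.1654] 39
cap@.112 [0.46208716 0.01459914 0.112     ]
```

View pics/topc.png

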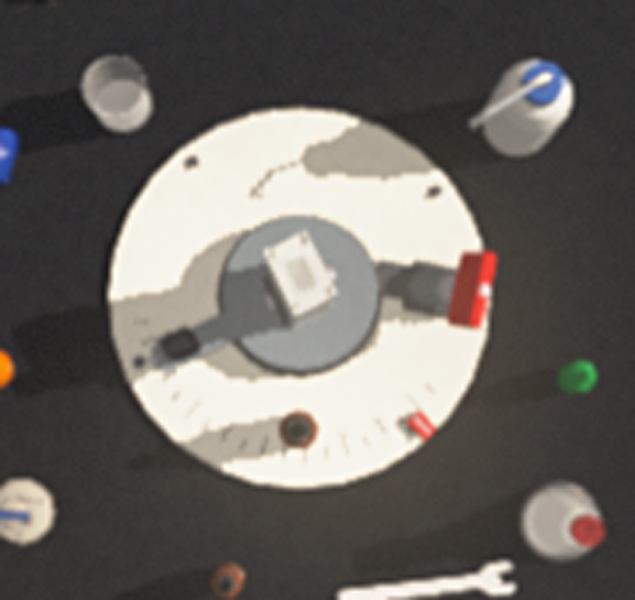

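The crop shows the plate centre at ≈(298,298), the dropper cap at (299,428), the tab at (421,425), the pointer at (139,363), the handle at (178,345) and the knob wing at (474,289). Moving to hover over the dropper.

```bash
cat >> h.py <<'E'
def plan(P,R,n,T0=None):
    """rows from the present pose (or T0=(p,R)) to P,R"""
    o=robot.get_obs(); p,r=(np.array(o['tool_pos']),Ro.from_quat(o['eef_rot'])) if T0 is None else T0
    dv=(r.inv()*R).as_rotvec(); 
    for i in range(n):
        ri=r*Ro.from_rotvec(dv*i/n); print((ri.inv().apply((P-p)/n)*100).round(2).tolist(),np.degrees(dv/n).round(2).tolist())
def Rz(a,tilt=0): pass
def tool(yaxis,zaxis):
    z=np.array(zaxis,float);z/=np.linalg.norm(z);y=np.array(yaxis,float);y-=z*(y@z);y/=np.linalg.norm(y)
    return Ro.from_matrix(np.array([np.cross(y,z),y,z]).T)
E
python3 - <<'E'
from h import *
plan(np.array([.45,.015,.24]),tool([0,1,0],[0,0,-1]),12)
m=viewer.camera_model('wrist'); o=robot.get_obs(); C=-np.array(m['R']).T@m['t']; r=Ro.from_quat(o['eef_rot'])
print(r.inv().apply(C-o['tool_pos']), (r.inv().as_matrix()@np.array(m['R']).T).round(3), m['fx'])
E
```

```text
[-3.39, -3.8, -0.35] [-0.0, -0.0, -1.97]
[-3.25, -3.91, -0.35] [-0.0, -0.0, -1.97]
[-3.12, -4.02, -0.35] [-0.0, -0.0, -1.97]
[-2.98, -4.13, -0.35] [-0.0, -0.0, -1.97]
[-2.83, -4.23, -0.35] [-0.0, -0.0, -1.97]
[-2.69, -4.32, -0.35] [-0.0, -0.0, -1.97]
[-2.54, -4.41, -0.35] [-0.0, -0.0, -1.97]
[-2.38, -4.5, -0.35] [-0.0, -0.0, -1.97]
[-2.23, -4.58, -0.35] [-0.0, -0.0, -1.97]
[-2.07, -4.65, -0.35] [-0.0, -0.0, -1.97]
[-1.91, -4.72, -0.35] [-0.0, -0.0, -1.97]
[-1.75, -4.78, -0.35] [-0.0, -0.0, -1.97]
[ 0.06559924 -0.00129981 -0.18759413] [[ 0.001 -0.971 -0.239]
 [ 1.     0.001  0.001]
 [-0.001 -0.239  0.971]] 335.7322831296183
```

apply_moves(
  commands=[
    {"travel": [-1.5, -2, -2], "rotation": [0, 0, -2], "jaw": 70},
    {"travel": [-3.3, -3.9, -1], "rotation": [0, 0, -2], "jaw": 70},
    {"travel": [-3.2, -4, -0.5], "rotation": [0, 0, -2], "jaw": 70},
    {"travel": [-3, -4.1, 0], "rotation": [0, 0, -2], "jaw": 70},
    {"travel": [-2.8, -4.2, 0], "rotation": [0, 0, -2], "jaw": 70},
    {"travel": [-2.7, -4.3, 0], "rotation": [0, 0, -2], "jaw": 70},
    {"travel": [-2.5, -4.4, 0], "rotation": [0, 0, -2], "jaw": 70},
    {"travel": [-2.4, -4.5, 0], "rotation": [0, 0, -2], "jaw": 70},
  ],
)

```text
t: 2.0
tool_pos: [0.3793, 0.2322, 0.2328]
eef_rot: [0.066, 0.998, 0.0, 0.0]
force: [0.0, 0.7, 0.7]
width: 0.0653
finger_force: 0.0
```

```bash
python3 -c "
from h import *
plan(np.array([.45,.015,.235]),tool([0,1,0],[0,0,-1]),5)"
```

```text
[-1.97, -4.12, -0.05] [0.01, 0.01, -1.5]
[-1.86, -4.17, -0.04] [0.01, 0.01, -1.5]
[-1.75, -4.22, -0.04] [0.01, 0.01, -1.5]
[-1.64, -4.26, -0.04] [0.01, 0.01, -1.5]
[-1.53, -4.31, -0.04] [0.01, 0.01, -1.5]
```

apply_moves(
  commands=[
    {"travel": [-1.8, -4, 0], "rotation": [0, 0, -1.5], "jaw": 70},
    {"travel": [-1.8, -4, 0], "rotation": [0, 0, -1.5], "jaw": 70},
    {"travel": [-1.7, -4, 0], "rotation": [0, 0, -1.5], "jaw": 70},
    {"travel": [-1.5, -4, 0], "rotation": [0, 0, -1.5], "jaw": 70},
    {"travel": [-1.3, -4, 0], "rotation": [0, 0, -1.5], "jaw": 70},
    {"travel": [0, 0, 0], "rotation": [0, 0, 0], "jaw": 70},
  ],
)

```text
t: 2.75
tool_pos: [0.4442, 0.024, 0.2327]
eef_rot: [0.005, 1.0, -0.001, 0.001]
force: [0.3, 0.2, -0.3]
width: 0.0651
finger_force: 0.0
```

Run:
```python
from h import *
o=robot.get_obs(); print(o['tool_pos'],o['eef_rot'],o['qpos'])
m=viewer.camera_model('wrist'); im=viewer.read_camera('wrist'); cv2.imwrite('pics/w1.png',cv2.resize(im[:,:,::-1],(800,600)))
for r in finder.outline_of('dropper','wrist'): 
    ys,xs=np.where(r['region']); print(r['score'],r['location'],xs.min(),xs.max(),ys.min(),ys.max(),bp(m,r['location'],.05))
for a,c,_ in blobs(red(im)): print(a,c,bp(m,c,.02))
```

```text
[0.44419917 0.02403311 0.23271169] [ 4.56592936e-03  9.99989179e-01 -7.36631124e-04  5.01135630e-04] [-0.16942214  0.25760227  0.08288681  1.93111374 -0.02396327  0.9529982
  1.48627086]
0.96 [294.9, 58.6] 283 309 48 76 [0.33220085 0.06449272 0.05      ]
0.88 [245.9, 176.9] 231 260 160 199 [0.45816477 0.01149604 0.05      ]
0.68 [468.7, 216.0] 441 507 192 230 [0.50721404 0.27348385 0.05      ]
28 [  0.6 123.4] [ 0.39625804 -0.28381165  0.02      ]
97 [164.1 177.7] [ 0.46485327 -0.08966134  0.02      ]
49 [158.6 183.1] [ 0.47158636 -0.09696329  0.02      ]
```

View pics/w1.png

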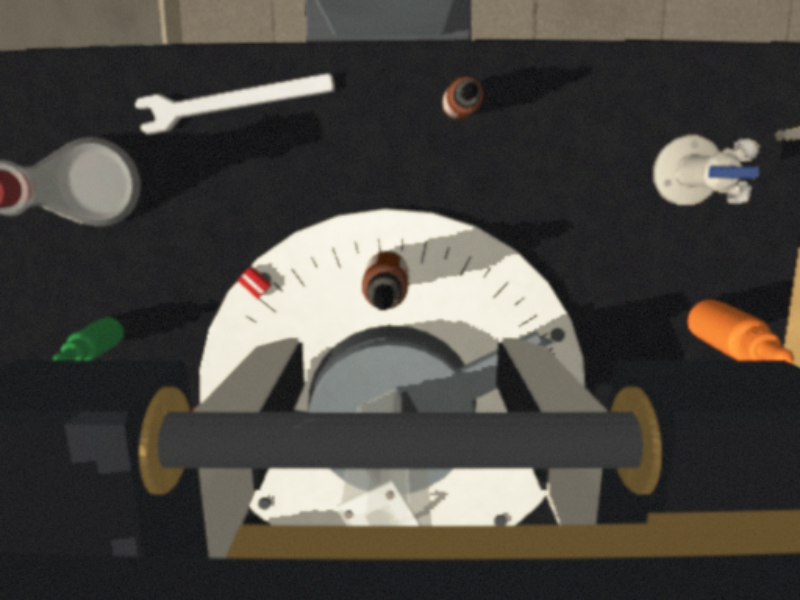

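The wrist view shows the dropper at (385,280) of 800, the tab with its white line at (253,282), the pointer tip at about (553,335) and clear bench on the left side of the plate (x≈620).

Run:
```python
from h import *
m=viewer.camera_model('wrist'); t=viewer.camera_model('top')
s=lambda u,v:(u/1.5625,v/1.5625)
print('cap w',bp(m,s(383,292),.112),'cap t',bp(t,(254.7,221.3),.112))
print('bottom edge w',bp(m,s(386,253),.012),'body sides at', bp(m,s(363,272),.045),bp(m,s(407,272),.045))
im=viewer.read_camera('wrist'); h=cv2.cvtColor(im,cv2.COLOR_RGB2HSV).astype(int)
for a,c,msk in blobs((h[...,1]<70)&(h[...,2]>120),3000):
    cs,_=cv2.findContours(msk.astype(np.uint8),cv2.RETR_EXTERNAL,cv2.CHAIN_APPROX_NONE)
    H=cv2.convexHull(max(cs,key=len))[:,0]; H=H[(H[:,1]>125)&(H[:,1]<235)]
    P=np.array([bp(m,p,.01)[:2] for p in H])
    from scipy.optimize import least_squares
    f=least_squares(lambda q:np.hypot(*(P-q[:2]).T)-.165,[.57,0],loss='soft_l1',f_scale=.001); print('plate',c,f.x,len(P)); 
a=bp(m,s(242,268),.02);b=bp(m,s(267,296),.02)
tb=bp(m,(161.5,180),.02); pt=bp(m,s(556,334),.042)
for c in [(.5796,.0148),f.x]:
    for n,q in [('tab',tb),('taba',a),('tabb',b),('ptr',pt)]: d=q[:2]-np.array(c); print(n,q,np.degrees(np.arctan2(d[1],-d[0])),np.hypot(*d))
```

```text
cap w [0.45342679 0.01702757 0.112     ] cap t [0.46273549 0.01128956 0.112     ]
bottom edge w [0.4465303  0.01647003 0.012     ] body sides at [4.54933184e-01 4.19793226e-04 4.50000000e-02] [0.45498149 0.03253435 0.045     ]
plate [241.2 188.4] [0.57812558 0.01395431] 32Traceback (most recent call last):
  File "<stdin>", line 12, in <module>
    return func(*args, **kwargs)
    vector_fun = VectorFunction(
        fun_wrapped,
    ...<6 lines>...
        workers=workers
    )
    self._update_fun()
    ~~~~~~~~~~~~~~~~^^
    self.f = self.fun_wrapped(xp_copy(self.x))
             ~~~~~~~~~~~~~~~~^^^^^^^^^^^^^^^^^
    return np.atleast_1d(self.fun(x))
                         ~~~~~~~~^^^
    return self.f(x, *self.args, **self.kwargs)
           ~~~~~~^^^^^^^^^^^^^^^^^^^^^^^^^^^^^^
  File "<stdin>", line 12, in <lambda>
ValueError: operands could not be broadcast together with shapes (0,) (2,)
```

apply_moves(
  commands=[
    {"travel": [-1.7, -0.8, 4], "rotation": [0, 0, 0], "jaw": 65},
    {"travel": [0, 0, 5], "rotation": [0, 0, 0], "jaw": 65},
    {"travel": [0, 0, 5], "rotation": [0, 0, 0], "jaw": 65},
    {"travel": [0, 0, 4], "rotation": [0, 0, 0], "jaw": 65},
    {"travel": [0, 0, 1.2], "rotation": [0, 0, 0], "jaw": 65},
    {"travel": [0, 0, 0], "rotation": [0, 0, 0], "jaw": 20},
    {"travel": [0, 0, 0], "rotation": [0, 0, 0], "jaw": 20},
    {"travel": [0, 0, 0], "rotation": [0, 0, 0], "jaw": 20},
  ],
  force=15,
)

```text
t: 3.9
tool_pos: [0.4615, 0.0198, 0.0418]
eef_rot: [0.001, 1.0, 0.0, 0.002]
force: [0.3, -0.7, 0.5]
width: 0.0351
finger_force: 0.1
```

Run:
```python
from h import *
o=robot.get_obs(); print(o['tool_pos'],o['width'],o['finger_force'],o['t'])
im=viewer.read_camera('wrist'); cv2.imwrite('pics/w2.png',cv2.resize(im[:,:,::-1],(512,384)))
im=viewer.read_camera('top'); cv2.imwrite('pics/t2.png',cv2.resize(im[100:270,170:350,::-1],(635,600),interpolation=cv2.INTER_CUBIC))
```

```text
[0.46153595 0.01975018 0.04178817] 0.03512519488783988 0.10733529311437451 3.9
```

View pics/w2.png

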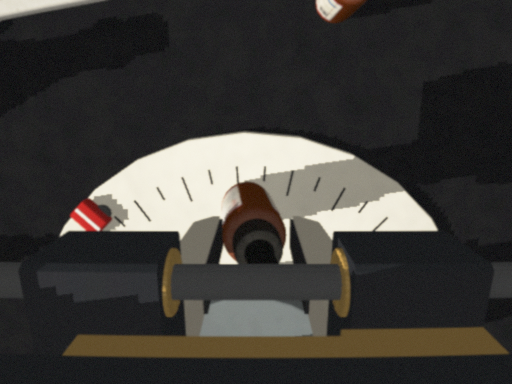

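The dropper sits between the fingers at about (255,225), with the tab at (90,215). I'll firm up the grip and lift.

apply_moves(
  commands=[
    {"travel": [0, 0, 0], "rotation": [0, 0, 0], "jaw": 20},
    {"travel": [0, 0, 0], "rotation": [0, 0, 0], "jaw": 20},
    {"travel": [0, 0, -2], "rotation": [0, 0, 0], "jaw": 20},
    {"travel": [0, 0, -4], "rotation": [0, 0, 0], "jaw": 20},
    {"travel": [0, 0, -4], "rotation": [0, 0, 0], "jaw": 20},
    {"travel": [0, 0, -3], "rotation": [0, 0, 0], "jaw": 20},
  ],
  force=20,
)

```text
t: 4.75
tool_pos: [0.4603, 0.0197, 0.172]
eef_rot: [0.001, 1.0, 0.0, 0.0]
force: [0.9, 0.3, -1.6]
width: 0.0313
finger_force: 19.9
```

Run:
```python
from h import *
o=robot.get_obs()
plan(np.array([.60,.228,.172]),tool([0,1,0],[0,0,-1]),7)
m=viewer.camera_model('wrist');im=viewer.read_camera('wrist')
cv2.imwrite('pics/w3.png',im[:,:,::-1])
for r in finder.outline_of('dropper','wrist'): ys,xs=np.where(r['region']); print(r['score'],r['location'],bp(m,(xs.mean(),ys.mean()),.04))
```

```text
[-1.99, 2.98, 0.0] [0.0, 0.01, -0.01]
[-1.99, 2.98, 0.0] [0.0, 0.01, -0.01]
[-1.99, 2.98, 0.0] [0.0, 0.01, -0.01]
[-1.99, 2.98, 0.0] [0.0, 0.01, -0.01]
[-1.99, 2.98, 0.0] [0.0, 0.01, -0.01]
[-1.99, 2.98, 0.0] [0.0, 0.01, -0.01]
[-1.99, 2.98, -0.0] [0.0, 0.01, -0.01]
0.92 [495.0, 213.1] [0.49952506 0.26207451 0.04      ]
0.82 [252.5, 225.9] [0.51355942 0.01608754 0.04      ]
0.79 [307.9, 34.8] [0.33557209 0.06619709 0.04      ]
0.6 [26.4, 218.8] [ 0.50961971 -0.21700851  0.04      ]
0.38 [506.9, 300.7] [0.6023438  0.29706918 0.04      ]
```

apply_moves(
  commands=[
    {"travel": [-1, 1.5, 0], "rotation": [0, 0, 0], "jaw": 20},
    {"travel": [-2, 3, 0], "rotation": [0, 0, 0], "jaw": 20},
    {"travel": [-2.5, 3.8, 0], "rotation": [0, 0, 0], "jaw": 20},
    {"travel": [-2.5, 3.8, 0], "rotation": [0, 0, 0], "jaw": 20},
    {"travel": [-2.5, 3.8, 0], "rotation": [0, 0, 0], "jaw": 20},
    {"travel": [-2, 3, 0], "rotation": [0, 0, 0], "jaw": 20},
    {"travel": [-1.5, 2, 0], "rotation": [0, 0, 0], "jaw": 20},
    {"travel": [0, 0, 0], "rotation": [0, 0, 0], "jaw": 20},
  ],
)

```text
t: 5.85
tool_pos: [0.5998, 0.2319, 0.1674]
eef_rot: [-0.001, 1.0, 0.0, -0.002]
force: [-0.6, -0.6, 0.0]
width: 0.0311
finger_force: 19.9
```

Run:
```python
from h import *
o=robot.get_obs();print(o['width'],o['finger_force'])
plan(np.array([.60,.228,.035]),tool([0,1,0],[0,0,-1]),4)
```

```text
0.031095134914540554 19.896146768837184
[-0.02, -0.1, 3.31] [0.01, -0.06, 0.04]
[-0.02, -0.1, 3.31] [0.01, -0.06, 0.04]
[-0.01, -0.1, 3.31] [0.01, -0.06, 0.04]
[-0.01, -0.1, 3.31] [0.01, -0.06, 0.04]
```

apply_moves(
  commands=[
    {"travel": [0, 0, 4.5], "rotation": [0, 0, 0], "jaw": 20},
    {"travel": [0, 0, 4.5], "rotation": [0, 0, 0], "jaw": 20},
    {"travel": [0, 0, 3], "rotation": [0, 0, 0], "jaw": 20},
    {"travel": [0, 0, 1], "rotation": [0, 0, 0], "jaw": 20},
    {"travel": [0, 0, 0.3], "rotation": [0, 0, 0], "jaw": 20},
    {"travel": [0, 0, 0], "rotation": [0, 0, 0], "jaw": 20},
  ],
)

```text
t: 6.6
tool_pos: [0.6015, 0.2286, 0.0385]
eef_rot: [0.001, 1.0, 0.0, 0.001]
force: [-0.1, 0.2, 0.4]
width: 0.031
finger_force: 19.9
```

apply_moves(
  commands=[
    {"travel": [0, 0, 0.4], "rotation": [0, 0, 0], "jaw": 20},
    {"travel": [0, 0, 0.2], "rotation": [0, 0, 0], "jaw": 20},
    {"travel": [0, 0, 0.1], "rotation": [0, 0, 0], "jaw": 20},
    {"travel": [0, 0, 0], "rotation": [0, 0, 0], "jaw": 20},
  ],
)

```text
t: 7.1
tool_pos: [0.6018, 0.2285, 0.0316]
eef_rot: [0.001, 1.0, 0.0, 0.001]
force: [0.6, 0.3, 5.5]
width: 0.0313
finger_force: 20.0
```

apply_moves(
  commands=[
    {"travel": [0, 0, 0], "rotation": [0, 0, 0], "jaw": 50},
    {"travel": [0, 0, 0], "rotation": [0, 0, 0], "jaw": 60},
    {"travel": [0, 0, 0], "rotation": [0, 0, 0], "jaw": 65},
    {"travel": [0, 0, -3], "rotation": [0, 0, 0], "jaw": 65},
    {"travel": [0, 0, -5], "rotation": [0, 0, 0], "jaw": 65},
    {"travel": [0, 0, -5], "rotation": [0, 0, 0], "jaw": 65},
    {"travel": [0, 0, -6], "rotation": [0, 0, 0], "jaw": 65},
    {"travel": [0, 0, -3], "rotation": [0, 0, 0], "jaw": 65},
  ],
)

```text
t: 8.1
tool_pos: [0.6019, 0.2289, 0.2543]
eef_rot: [0.001, 1.0, 0.001, 0.003]
force: [-0.4, -0.1, -0.1]
width: 0.0605
finger_force: 0.0
```

Run:
```python
from h import *
t=viewer.camera_model('top'); im=viewer.read_camera('top'); s=viewer.camera_model('scene'); si=viewer.read_camera('scene')
pad=np.hstack([cv2.resize(im[100:270,170:350,::-1],(400,378),interpolation=cv2.INTER_CUBIC),cv2.resize(si[130:300,180:360,::-1],(400,378),interpolation=cv2.INTER_CUBIC)])
cv2.imwrite('pics/c4.png',pad)
r=finder.outline_of('clamp','scene')[:2]; print([(q['score'],q['location'],q['region'].sum()) for q in r])
# knob wing in both cameras
for n,I,m in [('top',im,t),('scene',si,s)]:
    h=cv2.cvtColor(I,cv2.COLOR_RGB2HSV).astype(int); mk=((h[...,0]<8)|(h[...,0]>170))&(h[...,1]>120)&(h[...,2]>60)
    for a,c,k in blobs(mk,20):
        if (n=='top' and 280<c[0]<320 and 160<c[1]<240) or (n=='scene' and 270<c[0]<335 and 190<c[1]<260):
            ys,xs=np.where(k); print(n,a,c,cv2.minAreaRect(np.c_[xs,ys].astype(np.float32)))
cc=np.array([.5785,.0142])
for yaw in [-.15,-.2,-.25]:
  R=Ro.from_euler('z',yaw).as_matrix(); 
  print(yaw,(R@[.03,-.108,0])[:2]+cc)
```

```text
[(0.48, [311.0, 206.9], np.int64(165))]
top 191 [303.6 181.1] ((303.6743469238281, 180.75230407714844), (9.961393356323242, 21.742658615112305), 16.699243545532227)
top 26 [289.3 220.7] ((289.5000305175781, 220.50003051757812), (7.071067810058594, 4.242640495300293), 45.0)
scene 48 [321.5 201.1] ((321.7000427246094, 200.90000915527344), (6.600000381469727, 7.40000057220459), 36.869895935058594)
scene 93 [310.3 211.1] ((310.7500305175781, 211.25003051757812), (5.656853675842285, 17.677669525146484), 45.0)
scene 30 [281.3 250.9] ((281.3500061035156, 250.55001831054688), (6.957010269165039, 6.008327484130859), 71.56504821777344)
-0.15 [ 0.59202381 -0.09707042]
-0.2 [ 0.58644571 -0.09760727]
-0.25 [ 0.58084775 -0.09786466]
```

View pics/c4.png

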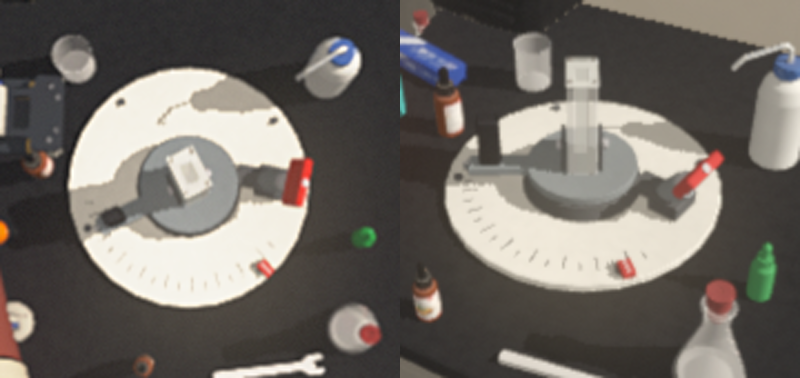

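The dropper stands upright on the bench (crop (38,162) left, (447,115) right). The knob wing carries a white mark, the screws on the plate show and the pointer tip is at (88,227). Next I'll get the stage yaw from the scale ticks.

Run:
```python
from h import *
from scipy.signal import find_peaks
m=viewer.camera_model('wrist'); o=robot.get_obs(); r=Ro.from_quat(o['eef_rot']).as_matrix(); p=np.array(o['tool_pos'])
Rc=np.array(m['R']).T; C=-Rc@np.array(m['t']); A=r.T@Rc; b=r.T@(C-p)
r1=Ro.from_quat([4.56592936e-03,9.99989179e-01,-7.36631124e-04,5.01135630e-04]).as_matrix(); p1=np.array([0.44419917,0.02403311,0.23271169])
m1=dict(m); m1['R']=(r1@A).T; m1['t']=-m1['R']@(p1+r1@b)
g1=cv2.resize(cv2.cvtColor(cv2.imread('pics/w1.png'),cv2.COLOR_BGR2GRAY),(1024,768)).astype(np.float32)
t=viewer.camera_model('top'); I=viewer.read_camera('top'); gt=cv2.resize(cv2.cvtColor(I,cv2.COLOR_RGB2GRAY),(1024,768),interpolation=cv2.INTER_CUBIC).astype(np.float32)
be=np.radians(np.arange(-75,100,.5)); 
for n,mm,g,c in [('w1',m1,g1,(.5781,.0140)),('top',t,gt,(.5796,.0148))]:
    for rad in [.128,.134,.14,.146,.152]:
        X=np.c_[c[0]-rad*np.cos(be),c[1]+rad*np.sin(be),np.full_like(be,.01)]
        uv=(proj(mm,X)*2+.5).astype(np.float32); v=cv2.remap(g,uv[:,0],uv[:,1],cv2.INTER_LINEAR)[:,0]
        bg=cv2.blur(v.reshape(1,-1),(17,1))[0]; k,_=find_peaks(bg-v,height=12); print(n,rad,[(round(float(np.degrees(be[i])),1),int((bg-v)[i])) for i in k])
```

```text
w1 0.128 [(-71.5, 25), (-48.5, 47), (-33.5, 50), (-18.5, 43), (-3.5, 45), (2.5, 33), (12.0, 31), (26.5, 67), (42.0, 48), (56.5, 32), (62.0, 61), (94.5, 17)]
w1 0.134 [(-56.0, 40), (-48.5, 48), (-41.0, 54), (-33.5, 50), (-26.0, 41), (-18.5, 41), (-11.0, 29), (-3.0, 42), (4.0, 39), (12.0, 34), (19.5, 28), (27.0, 47), (28.5, 23), (34.5, 25), (41.5, 50), (49.5, 29), (57.0, 45), (62.0, 65), (67.0, 14), (94.5, 21)]
w1 0.14 [(-56.0, 44), (-48.5, 29), (-45.0, 19), (-41.0, 41), (-38.5, 22), (-33.5, 42), (-26.0, 31), (-18.5, 46), (-11.0, 40), (-3.5, 38), (4.0, 34), (11.5, 47), (19.0, 31), (27.0, 27), (31.5, 20), (34.5, 21), (42.0, 46), (49.5, 37), (56.5, 39), (61.5, 14), (64.5, 32), (66.0, 29), (94.5, 21)]
w1 0.146 [(-48.0, 70), (-42.5, 59), (-38.5, 13), (15.0, 19), (33.0, 28), (61.5, 20), (66.0, 45), (94.5, 23)]
w1 0.152 [(-47.5, 65), (-42.0, 62), (19.5, 23), (34.5, 34), (61.5, 14), (65.0, 43), (66.0, 43), (67.0, 44), (94.0, 22)]
top 0.128 [(-33.5, 18), (-18.5, 12), (-3.5, 16), (62.0, 15), (69.5, 18), (88.0, 23)]
top 0.134 [(-33.5, 16), (-3.5, 13), (12.0, 14), (26.5, 12), (62.0, 26), (67.0, 13), (87.5, 23)]
top 0.14 [(-43.5, 12), (-40.5, 37), (-3.5, 16), (4.0, 16), (11.5, 15), (19.0, 12), (49.0, 21), (62.0, 30), (71.5, 14), (87.0, 24)]
top 0.146 [(-47.0, 30), (-41.5, 39), (65.5, 39), (86.5, 25)]
top 0.152 [(-46.5, 42), (-41.0, 50), (65.5, 51), (86.0, 25)]
```

```bash
cat >> h.py <<'E'
c0=np.array([.5785,.0142,0]); S=Ro.from_euler('z',-np.radians(11.65))
def knobR(th): return S*Ro.from_euler('x',.61)*Ro.from_euler('z',th)   # knob z leans to stage -y
E
python3 - <<'E'
from h import *
from scipy.optimize import minimize
print(knobR(0).apply([0,0,1]))
M=[]
for n in ['top','scene']:
    I=viewer.read_camera(n);m=viewer.camera_model(n)
    h=cv2.cvtColor(I,cv2.COLOR_RGB2HSV).astype(int); mk=((h[...,0]<8)|(h[...,0]>170))&(h[...,1]>110)&(h[...,2]>50)
    k=np.zeros(mk.shape,np.uint8)
    for a,c,b in blobs(mk,20):
        if (n=='top' and 290<c[0]<320 and 160<c[1]<200) or (n=='scene' and 300<c[0]<335 and 190<c[1]<225): k|=b.astype(np.uint8)
    pts=np.argwhere(k)[:,::-1].astype(np.int32); z=np.zeros((384*4,512*4),np.uint8); cv2.fillConvexPoly(z,cv2.convexHull(pts)*4+2,1); z=cv2.dilate(z,np.ones((5,5))); M.append((m,z))
B=np.array([[x,y,z] for x in(-.032,.032) for y in(-.007,.007) for z in(-.023,.011)])
def f(q):
    X=c0+S.apply(q[:3])+knobR(q[3]).apply(B); e=0
    for m,z in M:
        w=np.zeros_like(z); cv2.fillConvexPoly(w,cv2.convexHull((proj(m,X)*4+2).round().astype(np.int32)),1); e+=1-(w&z).sum()/(w|z).sum()
    return e
best=None
for s in (.03,.045,.06):
  for th in (0,.3):
    q0=np.array([.03,-.108-s*np.sin(.61),.042+s*np.cos(.61),th]); r=minimize(f,q0,method='Nelder-Mead',options=dict(initial_simplex=q0+np.vstack([np.zeros(4),np.diag([.008,.008,.008,.2])]),maxiter=300)); print(s,th,r.x.round(4),round(r.fun,3))
    if best is None or r.fun<best.fun: best=r
q=best.x; print('grip world',c0+S.apply(q[:3]))
E
```

```text
[-0.11568066 -0.56106605  0.81964802]
0.03 0 [ 0.034  -0.1412  0.078   0.0122] 0.194
0.03 0.3 [ 0.0324 -0.1411  0.0783  0.0088] 0.182
0.045 0 [ 0.0344 -0.1408  0.0778  0.0214] 0.205
0.045 0.3 [ 0.0322 -0.141   0.0783  0.0097] 0.182
0.06 0 [ 0.0335 -0.1406  0.0772  0.0026] 0.192
0.06 0.3 [ 0.033  -0.1408  0.0772 -0.0024] 0.176
grip world [ 0.58238914 -0.13034483  0.07724489]
```

```bash
cat >> h.py <<'E'
grip=c0+S.apply([.031,-.140,.078])
def knobT(th,d,g=None):
    """tool pose on the knob at reading th, TCP d above the grip point along the axis"""
    k=knobR(th); kz=k.apply([0,0,1]); return (grip if g is None else g)+d*kz, tool(-k.apply([0,1,0]),-kz)
E
python3 - <<'E'
from h import *
A=(np.array([.50,.03,.27]),tool([1,0,0],[0,0,-1])); B=knobT(0,.12); C=knobT(0,.06)
print(robot.get_obs()['qpos'].round(2) if hasattr(robot.get_obs()['qpos'],'round') else robot.get_obs()['qpos'], B[0],C[0],B[1].as_quat())
plan(*A,9); print(); plan(*B,12,T0=A)
E
```

```text
[-0.44  0.57  0.07  1.37 -0.04  1.21  1.21] [ 0.56670913 -0.19650376  0.17635776] [ 0.57364997 -0.16283979  0.12717888] [ 0.94892178 -0.0968063   0.03047687 -0.29874262]
[1.1, -2.2, -0.24] [-0.03, -0.01, 9.99]
[0.7, -2.36, -0.24] [-0.03, -0.01, 9.99]
[0.28, -2.45, -0.24] [-0.03, -0.01, 9.99]
[-0.14, -2.46, -0.24] [-0.03, -0.01, 9.99]
[-0.57, -2.4, -0.24] [-0.03, -0.01, 9.99]
[-0.98, -2.26, -0.24] [-0.03, -0.01, 9.99]
[-1.35, -2.06, -0.24] [-0.03, -0.01, 9.99]
[-1.69, -1.79, -0.24] [-0.03, -0.01, 9.99]
[-1.98, -1.47, -0.24] [-0.03, -0.01, 9.99]

[-1.89, 0.56, 0.78] [2.1, 2.57, 8.18]
[-1.82, 0.85, 0.67] [2.1, 2.57, 8.18]
[-1.71, 1.12, 0.56] [2.1, 2.57, 8.18]
[-1.55, 1.37, 0.44] [2.1, 2.57, 8.18]
[-1.36, 1.59, 0.32] [2.1, 2.57, 8.18]
[-1.13, 1.78, 0.2] [2.1, 2.57, 8.18]
[-0.87, 1.93, 0.09] [2.1, 2.57, 8.18]
[-0.58, 2.03, -0.02] [2.1, 2.57, 8.18]
[-0.29, 2.09, -0.11] [2.1, 2.57, 8.18]
[0.02, 2.11, -0.2] [2.1, 2.57, 8.18]
[0.33, 2.07, -0.27] [2.1, 2.57, 8.18]
[0.63, 1.99, -0.32] [2.1, 2.57, 8.18]
```

apply_moves(
  commands=[
    {"travel": [1.1, -2.2, -0.3], "rotation": [0, 0, 10], "jaw": 65},
    {"travel": [0.7, -2.4, -0.3], "rotation": [0, 0, 10], "jaw": 65},
    {"travel": [0.3, -2.5, -0.3], "rotation": [0, 0, 10], "jaw": 65},
    {"travel": [-0.1, -2.5, -0.3], "rotation": [0, 0, 10], "jaw": 60},
    {"travel": [-0.6, -2.4, -0.3], "rotation": [0, 0, 10], "jaw": 60},
    {"travel": [-1, -2.3, 0], "rotation": [0, 0, 10], "jaw": 60},
    {"travel": [-1.4, -2.1, 0], "rotation": [0, 0, 10], "jaw": 60},
    {"travel": [-1.7, -1.8, 0], "rotation": [0, 0, 10], "jaw": 60},
  ],
)

```text
t: 9.4
tool_pos: [0.5096, 0.0493, 0.2636]
eef_rot: [0.646, 0.764, -0.002, -0.001]
force: [-0.4, -0.3, -0.4]
width: 0.0555
finger_force: 0.0
```

Run:
```python
from h import *
print(robot.get_obs()['qpos'])
plan(*knobT(0,.12),14)
```

```text
[-0.46339414  0.36065293  0.45917568  1.72077861 -0.17508133  1.1049672
  0.21677913]
[-1.8, 0.11, 0.62] [1.64, 2.43, 7.66]
[-1.79, 0.37, 0.54] [1.64, 2.43, 7.66]
[-1.75, 0.62, 0.45] [1.64, 2.43, 7.66]
[-1.66, 0.86, 0.36] [1.64, 2.43, 7.66]
[-1.55, 1.08, 0.26] [1.64, 2.43, 7.66]
[-1.4, 1.29, 0.16] [1.64, 2.43, 7.66]
[-1.22, 1.47, 0.07] [1.64, 2.43, 7.66]
[-1.01, 1.62, -0.02] [1.64, 2.43, 7.66]
[-0.79, 1.73, -0.11] [1.64, 2.43, 7.66]
[-0.54, 1.82, -0.19] [1.64, 2.43, 7.66]
[-0.29, 1.87, -0.26] [1.64, 2.43, 7.66]
[-0.02, 1.88, -0.32] [1.64, 2.43, 7.66]
[0.24, 1.86, -0.37] [1.64, 2.43, 7.66]
[0.5, 1.8, -0.4] [1.64, 2.43, 7.66]
```

apply_moves(
  commands=[
    {"travel": [-1.8, 0.1, 0.3], "rotation": [1.6, 2.4, 7.7], "jaw": 60},
    {"travel": [-1.8, 0.4, 0.3], "rotation": [1.6, 2.4, 7.7], "jaw": 60},
    {"travel": [-1.8, 0.6, 0.3], "rotation": [1.6, 2.4, 7.7], "jaw": 60},
    {"travel": [-1.7, 0.9, 0.3], "rotation": [1.6, 2.4, 7.7], "jaw": 60},
    {"travel": [-1.5, 1.1, 0.2], "rotation": [1.6, 2.4, 7.7], "jaw": 60},
    {"travel": [-1.4, 1.3, 0.1], "rotation": [1.6, 2.4, 7.7], "jaw": 60},
    {"travel": [-1.2, 1.5, 0], "rotation": [1.6, 2.4, 7.7], "jaw": 60},
  ],
)

```text
t: 10.28
tool_pos: [0.5411, -0.0744, 0.2294]
eef_rot: [0.91, 0.378, 0.017, -0.17]
force: [-0.4, -0.5, -0.4]
width: 0.0557
finger_force: 0.0
```

Run:
```python
from h import *
print(robot.get_obs()['qpos'])
plan(*knobT(0,.12),8)
```

```text
[-0.08381817  0.58612933  0.60248769  1.56342671 -0.57367639  1.38051695
 -0.10878785]
[-0.92, 1.42, 0.1] [1.46, 2.1, 6.68]
[-0.75, 1.52, 0.03] [1.46, 2.1, 6.68]
[-0.57, 1.6, -0.03] [1.46, 2.1, 6.68]
[-0.38, 1.65, -0.09] [1.46, 2.1, 6.68]
[-0.18, 1.68, -0.14] [1.46, 2.1, 6.68]
[0.02, 1.68, -0.19] [1.46, 2.1, 6.68]
[0.23, 1.66, -0.22] [1.46, 2.1, 6.68]
[0.43, 1.62, -0.25] [1.46, 2.1, 6.68]
```

apply_moves(
  commands=[
    {"travel": [-0.9, 1.4, 0.1], "rotation": [1.5, 2.1, 6.7], "jaw": 50},
    {"travel": [-0.8, 1.5, 0], "rotation": [1.5, 2.1, 6.7], "jaw": 50},
    {"travel": [-0.6, 1.6, 0], "rotation": [1.5, 2.1, 6.7], "jaw": 50},
    {"travel": [-0.4, 1.6, -0.1], "rotation": [1.5, 2.1, 6.7], "jaw": 50},
    {"travel": [-0.2, 1.7, -0.1], "rotation": [1.5, 2.1, 6.7], "jaw": 50},
    {"travel": [0, 1.7, -0.2], "rotation": [1.5, 2.1, 6.7], "jaw": 50},
    {"travel": [0.2, 1.6, -0.2], "rotation": [1.5, 2.1, 6.7], "jaw": 50},
    {"travel": [0, 0, 0], "rotation": [0, 0, 0], "jaw": 50},
  ],
)

```text
t: 11.28
tool_pos: [0.5611, -0.1818, 0.1826]
eef_rot: [0.957, -0.037, 0.027, -0.287]
force: [-0.9, -0.6, -0.5]
width: 0.0462
finger_force: 0.0
```

Run:
```python
from h import *
print(robot.get_obs()['qpos'])
plan(*knobT(0,.08),3)
m=viewer.camera_model('wrist'); im=viewer.read_camera('wrist')
k=knobR(0); B=np.array([[x,y,z] for x in(-.032,.032) for y in(-.007,.007) for z in(-.023,.011)])
pp=proj(m,grip+k.apply(B)); 
v=im[:,:,::-1].copy()
for a,b in [(0,1),(2,3),(4,5),(6,7),(0,2),(1,3),(4,6),(5,7),(0,4),(1,5),(2,6),(3,7)]: cv2.line(v,tuple(pp[a].astype(int).tolist()),tuple(pp[b].astype(int).tolist()),(0,255,0),1)
cv2.imwrite('pics/w5.png',v)
for a,c,_ in blobs(red(im)): print(a,c)
```

```text
[ 0.197025    0.77325663  0.68884736  1.52260924 -0.89628043  1.52156982
 -0.5193253 ]
[0.28, 0.49, 1.25] [0.44, 0.76, 2.18]
[0.28, 0.49, 1.25] [0.44, 0.76, 2.18]
[0.28, 0.48, 1.25] [0.44, 0.76, 2.18]
82 [34.7 65.5]
917 [268.9 163.5]
60 [ 38.  197.5]
128 [277.1 249.4]
32 [270.5 254.5]
```

View pics/w5.png

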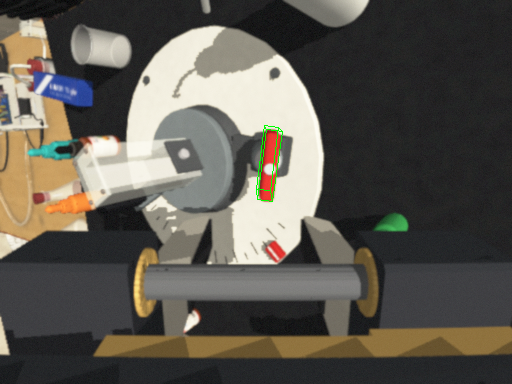

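The projected wing outline (green, around (269,163)) sits on the red wing to within a pixel or two, so the knob pose is good and the reading is ≈0. Descending onto it.

apply_moves(
  commands=[
    {"travel": [0.3, 0.5, 1.2], "rotation": [0.4, 0.8, 2.2], "jaw": 45},
    {"travel": [0.3, 0.5, 1.2], "rotation": [0.4, 0.8, 2.2], "jaw": 45},
    {"travel": [0.3, 0.5, 1.2], "rotation": [0.4, 0.8, 2.2], "jaw": 45},
    {"travel": [0, 0, 2], "rotation": [0, 0, 0], "jaw": 45},
    {"travel": [0, 0, 2], "rotation": [0, 0, 0], "jaw": 45},
    {"travel": [0, 0, 0], "rotation": [0, 0, 0], "jaw": 45},
  ],
)

```text
t: 12.08
tool_pos: [0.5784, -0.1488, 0.1128]
eef_rot: [0.949, -0.094, 0.032, -0.299]
force: [1.2, 0.3, 0.2]
width: 0.0419
finger_force: 0.0
```

Run:
```python
from h import *
plan(*knobT(0,-.015),4)
```

```text
[-0.05, 0.1, 1.37] [-0.02, -0.01, 0.08]
[-0.05, 0.1, 1.37] [-0.02, -0.01, 0.08]
[-0.05, 0.1, 1.37] [-0.02, -0.01, 0.08]
[-0.04, 0.1, 1.37] [-0.02, -0.01, 0.08]
```

apply_moves(
  commands=[
    {"travel": [-0.1, 0.1, 1.8], "rotation": [0, 0, 0.3], "jaw": 45},
    {"travel": [-0.1, 0.2, 1.8], "rotation": [0, 0, 0], "jaw": 45},
    {"travel": [0, 0.1, 1.3], "rotation": [0, 0, 0], "jaw": 45},
    {"travel": [0, 0, 0.5], "rotation": [0, 0, 0], "jaw": 45},
    {"travel": [0, 0, 0], "rotation": [0, 0, 0], "jaw": 10},
    {"travel": [0, 0, 0], "rotation": [0, 0, 0], "jaw": 10},
    {"travel": [0, 0, 0], "rotation": [0, 0, 0], "jaw": 10},
    {"travel": [0, 0, 0], "rotation": [0, 0, 0], "jaw": 10},
  ],
  force=35,
)

```text
t: 13.08
tool_pos: [0.5832, -0.1227, 0.0698]
eef_rot: [0.948, -0.097, 0.033, -0.3]
force: [0.1, 2.2, 5.2]
width: 0.0117
finger_force: 35.0
```

Run:
```python
from h import *
o=robot.get_obs(); print(o['torque'],o['qpos'])
plan(*knobT(0,-.015),1)
```

```text
[0.56207597 0.18372115 0.05754606] [ 0.13426657  0.89074804  0.63252165  1.68301527 -1.08250175  1.31963084
 -0.48774404]
[-0.13, 0.1, 0.43] [-0.2, -0.29, 0.09]
```

apply_moves(
  commands=[
    {"travel": [0, 0, 0], "rotation": [0, 0, -4], "jaw": 10},
    {"travel": [0, 0, 0], "rotation": [0, 0, -7], "jaw": 10},
    {"travel": [0, 0, 0], "rotation": [0, 0, -7], "jaw": 10},
    {"travel": [0, 0, 0], "rotation": [0, 0, -7], "jaw": 10},
  ],
  force=50,
)

```text
t: 13.58
tool_pos: [0.5832, -0.122, 0.0702]
eef_rot: [0.946, 0.113, 0.098, -0.286]
force: [-1.2, 2.7, 6.0]
width: 0.0112
finger_force: 45.9
```

apply_moves(
  commands=[
    {"travel": [0, 0, 0], "rotation": [0, 0, -9], "jaw": 10},
    {"travel": [0, 0, 0], "rotation": [0, 0, -9], "jaw": 10},
    {"travel": [0, 0, 0], "rotation": [0, 0, -9], "jaw": 10},
    {"travel": [0, 0, 0], "rotation": [0, 0, -9], "jaw": 10},
    {"travel": [0, 0, 0], "rotation": [0, 0, -9], "jaw": 10},
    {"travel": [0, 0, 0], "rotation": [0, 0, 0], "jaw": 10},
  ],
)

```text
t: 14.32
tool_pos: [0.5834, -0.1263, 0.0691]
eef_rot: [0.834, 0.463, 0.198, -0.224]
force: [0.7, -3.6, 5.6]
width: 0.0096
finger_force: 3.4
```

Run:
```python
from h import *
o=robot.get_obs(); print(o['torque'],o['qpos'])
T=Ro.from_quat(o['eef_rot']); y=-(knobR(0).inv()*T).apply([0,1,0]); print('reading by tool',np.arctan2(-y[0],y[1]),y)
```

```text
[-0.37272095  0.09022957 -0.0558116 ] [ 0.2594669   0.83537529  0.40290238  1.6777198  -0.9593559   1.17977557
  0.63728349]
reading by tool 1.219724453282985 [-0.93896577  0.34389027 -0.00909768]
```

apply_moves(
  commands=[
    {"travel": [0, 0, 0], "rotation": [0, 0, 0], "jaw": 0},
    {"travel": [0, 0, 0], "rotation": [0, 0, 0], "jaw": 0},
  ],
  force=30,
)

```text
t: 14.58
tool_pos: [0.5813, -0.1254, 0.0693]
eef_rot: [0.834, 0.463, 0.197, -0.226]
force: [-4.2, -3.0, 8.6]
width: 0.0005
finger_force: 4.7
```

Run:
```python
from h import *
im={n:viewer.read_camera(n) for n in ['wrist','scene','top']}
cv2.imwrite('pics/c6.png',np.hstack([cv2.resize(im['wrist'][80:340,120:400,::-1],(420,390)),cv2.resize(im['scene'][150:250,260:360,::-1],(390,390),interpolation=cv2.INTER_CUBIC)]))
```

```text
(no output)
```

View pics/c6.png

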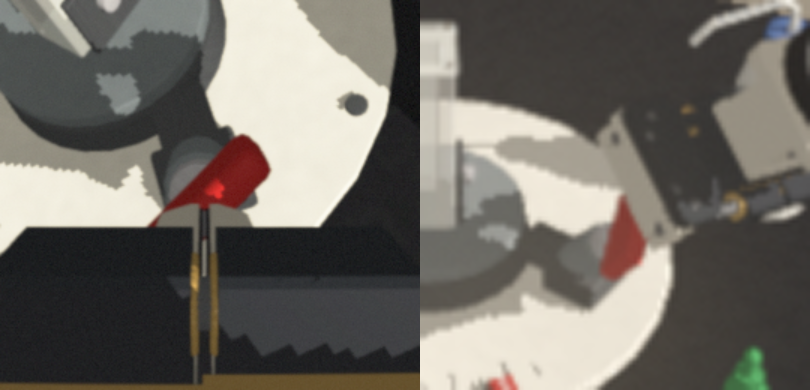

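The gripper slipped off. The knob has turned only part-way (wing diagonal at (215,185)) and the shut fingers stand next to it. Backing out along the tool axis and measuring the knob again.

apply_moves(
  commands=[
    {"travel": [0, 0, -2], "rotation": [0, 0, 0], "jaw": 0},
    {"travel": [0, 0, -3], "rotation": [0, 0, 0], "jaw": 10},
    {"travel": [0, 0, -4], "rotation": [0, 0, 0], "jaw": 50},
    {"travel": [0, 0, -2], "rotation": [0, 0, 0], "jaw": 50},
    {"travel": [0, 0, 0], "rotation": [0, 0, 0], "jaw": 50},
  ],
)

```text
t: 15.35
tool_pos: [0.5695, -0.1874, 0.1589]
eef_rot: [0.834, 0.464, 0.198, -0.224]
force: [0.7, 0.5, 1.0]
width: 0.0349
finger_force: 0.0
```

```bash
cat >> h.py <<'E'
def hull(n,m,im,g,th,k=4,tol=35):
    h=cv2.cvtColor(im,cv2.COLOR_RGB2HSV).astype(int); mk=((h[...,0]<8)|(h[...,0]>170))&(h[...,1]>110)&(h[...,2]>45)
    c=proj(m,g)[0]; keep=np.zeros(mk.shape,np.uint8); rad=tol
    for a,q,b in blobs(mk,15):
        if np.hypot(*(q-c))<rad: keep|=b.astype(np.uint8)
    z=np.zeros((384*k,512*k),np.uint8); pts=np.argwhere(keep)[:,::-1].astype(np.int32); 
    if len(pts): cv2.fillConvexPoly(z,cv2.convexHull(pts)*k+k//2,1); z=cv2.dilate(z,np.ones((k+1,k+1)))
    return z
B=np.array([[x,y,z] for x in(-.032,.032) for y in(-.007,.007) for z in(-.023,.011)])
def fitknob(ims,th0,free=True):
    from scipy.optimize import minimize
    M=[(m,hull(n,m,im,grip,0,tol=t)) for n,m,im,t in ims]
    def f(q):
        X=grip+knobR(0).apply(q[:3])+knobR(q[3]).apply(B); e=0
        for m,z in M:
            w=np.zeros_like(z); cv2.fillConvexPoly(w,cv2.convexHull((proj(m,X)*4+2).round().astype(np.int32)),1); e+=1-(w&z).sum()/(w|z).sum()
        return e
    rs=[minimize(f,np.r_[0,0,0,t],method='Nelder-Mead',options=dict(initial_simplex=np.r_[0,0,0,t]+np.vstack([np.zeros(4),np.diag([.004,.004,.006,.2])]),maxiter=300)) for t in th0]
    return min(rs,key=lambda r:r.fun)
E
python3 - <<'E'
from h import *
o=robot.get_obs(); print(o['tool_pos'])
ims=[(n,viewer.camera_model(n),viewer.read_camera(n),t) for n,t in [('wrist',50),('scene',20),('top',14)]]
for s in [ims[:1],[ims[0],ims[1]],ims]:
    r=fitknob(s,[.4,.8,1.2]); print([q[0] for q in s],r.x.round(4),round(r.fun,3))
v=ims[0][2][:,:,::-1].copy(); cv2.imwrite('pics/w7.png',v)
E
```

```text
[ 0.56949561 -0.18736952  0.15891779]
['wrist'] [-1.000e-03 -4.000e-04 -2.400e-03  4.664e-01] 0.067
['wrist', 'scene'] [-0.0015  0.0006  0.0049  0.4536] 0.222
['wrist', 'scene', 'top'] [-0.0011  0.0007  0.0045  0.4484] 0.316
```

Run:
```python
from h import *
g=grip+knobR(0).apply([-.001,-.0004,-.001])
plan(*knobT(.465,.05,g),6)
```

```text
[-0.0, -0.02, 0.8] [0.01, -0.02, 7.22]
[-0.0, -0.01, 0.8] [0.01, -0.02, 7.22]
[-0.0, -0.01, 0.8] [0.01, -0.02, 7.22]
[-0.01, -0.01, 0.8] [0.01, -0.02, 7.22]
[-0.01, -0.01, 0.8] [0.01, -0.02, 7.22]
[-0.01, -0.01, 0.8] [0.01, -0.02, 7.22]
```

apply_moves(
  commands=[
    {"travel": [0, 0, 0.8], "rotation": [0, 0, 7.2], "jaw": 50},
    {"travel": [0, 0, 0.8], "rotation": [0, 0, 7.2], "jaw": 50},
    {"travel": [0, 0, 0.8], "rotation": [0, 0, 7.2], "jaw": 50},
    {"travel": [0, 0, 0.8], "rotation": [0, 0, 7.2], "jaw": 50},
    {"travel": [0, 0, 0.8], "rotation": [0, 0, 7.2], "jaw": 50},
    {"travel": [0, 0, 0.8], "rotation": [0, 0, 7.2], "jaw": 50},
    {"travel": [0, 0, 0], "rotation": [0, 0, 0], "jaw": 50},
  ],
)

```text
t: 16.38
tool_pos: [0.5746, -0.1566, 0.117]
eef_rot: [0.945, 0.126, 0.099, -0.284]
force: [-0.7, 1.0, -0.0]
width: 0.0464
finger_force: 0.0
```

Run:
```python
from h import *
ims=[(n,viewer.camera_model(n),viewer.read_camera(n),t) for n,t in [('wrist',60)]]
r=fitknob(ims,[.2,.45,.7]); print(r.x.round(4),round(r.fun,3))
g=grip+knobR(0).apply([-.001,-.0004,-.001])
plan(*knobT(.465,-.019,g),4)
```

```text
[-0.0036 -0.0009 -0.0098  0.4596] 0.046
[-0.02, -0.03, 1.72] [0.01, -0.02, 0.06]
[-0.02, -0.03, 1.72] [0.01, -0.02, 0.06]
[-0.02, -0.03, 1.72] [0.01, -0.02, 0.06]
[-0.02, -0.02, 1.72] [0.01, -0.02, 0.06]
```

apply_moves(
  commands=[
    {"travel": [0, 0, 1.5], "rotation": [0, 0, 0], "jaw": 40},
    {"travel": [0, 0, 1.5], "rotation": [0, 0, 0], "jaw": 30},
    {"travel": [0, 0, 1.5], "rotation": [0, 0, 0], "jaw": 24},
    {"travel": [0, 0, 1.0], "rotation": [0, 0, 0], "jaw": 24},
    {"travel": [0, 0, 0.7], "rotation": [0, 0, 0], "jaw": 24},
    {"travel": [0, 0, 0.7], "rotation": [0, 0, 0], "jaw": 24},
    {"travel": [0, 0, 0], "rotation": [0, 0, 0], "jaw": 24},
  ],
)

```text
t: 17.3
tool_pos: [0.5833, -0.12, 0.0618]
eef_rot: [0.946, 0.125, 0.1, -0.282]
force: [0.4, -0.0, 0.1]
width: 0.0226
finger_force: 0.0
```

Run:
```python
from h import *
o=robot.get_obs(); print(o['force'],o['torque'],'axial',o['force']@knobR(0).apply([0,0,1]))
g=grip+knobR(0).apply([-.001,-.0004,-.001])
plan(*knobT(.465,-.019,g),1)
ims=[('wrist',viewer.camera_model('wrist'),viewer.read_camera('wrist'),90)]
cv2.imwrite('pics/w8.png',ims[0][2][:,:,::-1])
```

```text
[ 0.44817956 -0.01018758  0.1369292 ] [-0.57232402  0.24846288 -0.02813446] axial 0.06610393703729314
[-0.11, -0.18, 0.12] [0.16, -0.18, 0.13]
```

apply_moves(
  commands=[
    {"travel": [-0.1, -0.1, 0.3], "rotation": [0, 0, 0], "jaw": 24},
    {"travel": [0, 0, 0.2], "rotation": [0, 0, 0], "jaw": 24},
    {"travel": [0, 0, 0], "rotation": [0, 0, 0], "jaw": 24},
  ],
)

```text
t: 17.73
tool_pos: [0.5827, -0.1169, 0.0582]
eef_rot: [0.946, 0.125, 0.101, -0.282]
force: [-0.1, 0.0, 0.5]
width: 0.0223
finger_force: 0.0
```

apply_moves(
  commands=[
    {"travel": [0, 0, 0.2], "rotation": [0, 0, 0], "jaw": 24},
    {"travel": [0, 0, 0.1], "rotation": [0, 0, 0], "jaw": 24},
    {"travel": [0, 0, 0], "rotation": [0, 0, 0], "jaw": 24},
  ],
)

```text
t: 18.1
tool_pos: [0.583, -0.1152, 0.0557]
eef_rot: [0.946, 0.125, 0.101, -0.282]
force: [-1.0, 0.7, 0.1]
width: 0.0222
finger_force: 0.0
```

apply_moves(
  commands=[
    {"travel": [0, 0, 0], "rotation": [0, 0, 0], "jaw": 5},
    {"travel": [0, 0, 0], "rotation": [0, 0, 0], "jaw": 5},
    {"travel": [0, 0, 0], "rotation": [0, 0, 0], "jaw": 0},
    {"travel": [0, 0, 0], "rotation": [0, 0, -4], "jaw": 0},
    {"travel": [0, 0, 0], "rotation": [0, 0, -5], "jaw": 0},
    {"travel": [0, 0, 0], "rotation": [0, 0, -6], "jaw": 0},
  ],
  force=50,
)

```text
t: 18.85
tool_pos: [0.5824, -0.1136, 0.0568]
eef_rot: [0.92, 0.249, 0.137, -0.269]
force: [-2.7, 2.6, 5.5]
width: 0.0137
finger_force: 50.0
```

apply_moves(
  commands=[
    {"travel": [0, 0, 0], "rotation": [0, 0, -6], "jaw": 0},
    {"travel": [0, 0, 0], "rotation": [0, 0, -6], "jaw": 0},
    {"travel": [0, 0, 0], "rotation": [0, 0, -6], "jaw": 0},
    {"travel": [0, 0, 0], "rotation": [0, 0, -6], "jaw": 0},
    {"travel": [0, 0, 0], "rotation": [0, 0, 0], "jaw": 0},
  ],
)

```text
t: 19.48
tool_pos: [0.5826, -0.1137, 0.0567]
eef_rot: [0.849, 0.433, 0.189, -0.234]
force: [-2.2, 2.5, 5.4]
width: 0.0138
finger_force: 50.0
```

Run:
```python
from h import *
o=robot.get_obs(); print(o['width'],o['finger_force'],o['torque'],o['qpos'])
T=Ro.from_quat(o['eef_rot']); y=-(knobR(0).inv()*T).apply([0,1,0]); print('reading by tool',np.arctan2(-y[0],y[1]), knobR(0).inv().apply(o['tool_pos']-grip))
```

```text
0.013755774599365136 50.02274930477142 [0.70768501 0.56124792 0.5831655 ] [ 0.23359758  0.8535484   0.41857027  1.69779305 -0.99236511  1.17221655
  0.59150045]
reading by tool 1.147963911811367 [-0.00116069  0.00055912 -0.026377  ]
```

apply_moves(
  commands=[
    {"travel": [0, 0, 0], "rotation": [0, 0, 0], "jaw": 24},
    {"travel": [0, 0, 0], "rotation": [0, 0, 0], "jaw": 40},
    {"travel": [0, 0, -2], "rotation": [0, 0, 0], "jaw": 40},
    {"travel": [0, 0, -4], "rotation": [0, 0, 0], "jaw": 50},
    {"travel": [0, 0, -5], "rotation": [0, 0, 0], "jaw": 60},
    {"travel": [0, 0, -3], "rotation": [0, 0, 0], "jaw": 60},
    {"travel": [0, 0, 0], "rotation": [0, 0, 0], "jaw": 60},
  ],
)

```text
t: 20.35
tool_pos: [0.5665, -0.1979, 0.173]
eef_rot: [0.851, 0.432, 0.19, -0.229]
force: [-0.5, 0.6, -0.6]
width: 0.056
finger_force: 0.0
```

Run:
```python
from h import *
ims=[('wrist',viewer.camera_model('wrist'),viewer.read_camera('wrist'),60)]
r=fitknob(ims,[.5,1.1]); print(r.x.round(4),round(r.fun,3))
# handle: triangulate black block in top + scene by box fit on dark mask
from scipy.optimize import minimize
Hb=np.array([[-.108+x,y,z] for x in(-.013,.013) for y in(-.01,.01) for z in(.042,.108)])
M=[]
for n in ['top','scene']:
    m=viewer.camera_model(n); im=viewer.read_camera(n); v=im.max(2)
    M.append((n,m,im))
for n,m,im in M:
    for b in (60,65,70):
        R=Ro.from_euler('z',-np.radians(b)); p=proj(m,c0+R.apply(Hb)); print(n,b,p.min(0).round(1),p.max(0).round(1),'tip',proj(m,c0+R.apply([-.141,0,.042])).round(1))
np.save('top9.npy',M[0][2]); np.save('scene9.npy',M[1][2])
for n,m,im in M:
    c=proj(m,c0+Ro.from_euler('z',-np.radians(65)).apply([-.108,0,.075]))[0].astype(int); s=im.max(2)[c[1]-16:c[1]+18,c[0]-16:c[0]+18]
    k=(s<45); 
    for a,q,b in blobs(k,20): ys,xs=np.where(b); print(n,a,q+c-16,'x',xs.min()+c[0]-16,xs.max()+c[0]-16,'y',ys.min()+c[1]-16,ys.max()+c[1]-16)
```

```text
[-0.0021 -0.0013 -0.0082  1.1485] 0.091
top 60 [215.1 192.8] [228.2 204.7] tip [[212.9 205. ]]
top 65 [213.8 190.1] [226.7 201.7] tip [[211.1 201.2]]
top 70 [212.8 187.2] [225.4 198.5] tip [[209.7 197.4]]
scene 60 [213.4 180.7] [225.6 206. ] tip [[208.  203.8]]
scene 65 [213.4 178.5] [226.1 203.5] tip [[208.4 200.7]]
scene 70 [213.8 176.1] [226.9 201.5] tip [[209.3 197.8]]
```

```bash
cat >> h.py <<'E'
def handT(b,z,r=.108):
    b=np.radians(b); return c0+[-r*np.cos(b),r*np.sin(b),z],tool([np.sin(b),np.cos(b),0],[0,0,-1])
E
python3 - <<'E'
from h import *
A=(np.array([.48,-.03,.25]),tool([1,0,0],[0,0,-1])); H=handT(63,.20)
plan(*A,8);print(H[0]);plan(H[0]+[-.02,0,0.02],H[1],8,T0=A)
E
```

```text
[1.25, -2.17, 0.19] [-0.47, -4.41, -4.35]
[1.42, -2.07, 0.07] [-0.47, -4.41, -4.35]
[1.57, -1.95, -0.06] [-0.47, -4.41, -4.35]
[1.7, -1.83, -0.21] [-0.47, -4.41, -4.35]
[1.81, -1.69, -0.36] [-0.47, -4.41, -4.35]
[1.9, -1.55, -0.51] [-0.47, -4.41, -4.35]
[1.97, -1.39, -0.67] [-0.47, -4.41, -4.35]
[2.01, -1.24, -0.84] [-0.47, -4.41, -4.35]
[0.52946903 0.1104287  0.2       ]
[1.76, 0.37, 0.38] [0.0, 0.0, -3.38]
[1.73, 0.47, 0.38] [0.0, 0.0, -3.38]
[1.7, 0.57, 0.38] [0.0, 0.0, -3.38]
[1.66, 0.67, 0.38] [0.0, 0.0, -3.38]
[1.62, 0.77, 0.38] [0.0, 0.0, -3.38]
[1.57, 0.86, 0.38] [0.0, 0.0, -3.38]
[1.52, 0.95, 0.38] [0.0, 0.0, -3.38]
[1.46, 1.04, 0.38] [0.0, 0.0, -3.38]
```

apply_moves(
  commands=[
    {"travel": [1.2, -2.2, -0.3], "rotation": [-0.5, -4.4, -4.4], "jaw": 60},
    {"travel": [1.4, -2.1, -0.3], "rotation": [-0.5, -4.4, -4.4], "jaw": 60},
    {"travel": [1.6, -2, -0.3], "rotation": [-0.5, -4.4, -4.4], "jaw": 60},
    {"travel": [1.7, -1.8, -0.3], "rotation": [-0.5, -4.4, -4.4], "jaw": 60},
    {"travel": [1.8, -1.7, -0.4], "rotation": [-0.5, -4.4, -4.4], "jaw": 60},
    {"travel": [1.9, -1.6, -0.5], "rotation": [-0.5, -4.4, -4.4], "jaw": 60},
    {"travel": [2, -1.4, -0.6], "rotation": [-0.5, -4.4, -4.4], "jaw": 60},
    {"travel": [2, -1.2, -0.8], "rotation": [-0.5, -4.4, -4.4], "jaw": 60},
  ],
)

```text
t: 21.5
tool_pos: [0.4763, -0.0345, 0.2586]
eef_rot: [0.704, 0.71, 0.001, 0.003]
force: [-0.4, 0.5, -0.3]
width: 0.0561
finger_force: 0.0
```

Run:
```python
from h import *
print(robot.get_obs()['qpos'])
H=handT(63,.20);plan(H[0]+[-.02,0,0.02],H[1],8)
```

```text
[-0.42736683  0.31884721  0.61177738  1.82523352 -0.20586402  1.05546002
  0.27104531]
[1.81, 0.43, 0.48] [0.03, 0.03, -3.31]
[1.78, 0.53, 0.48] [0.03, 0.03, -3.31]
[1.75, 0.64, 0.48] [0.03, 0.03, -3.31]
[1.71, 0.74, 0.48] [0.03, 0.03, -3.31]
[1.66, 0.83, 0.48] [0.03, 0.03, -3.31]
[1.61, 0.93, 0.48] [0.03, 0.03, -3.31]
[1.55, 1.02, 0.48] [0.03, 0.03, -3.31]
[1.49, 1.11, 0.48] [0.03, 0.03, -3.31]
```

apply_moves(
  commands=[
    {"travel": [1.8, 0.4, 0.5], "rotation": [0, 0, -3.3], "jaw": 60},
    {"travel": [1.8, 0.5, 0.5], "rotation": [0, 0, -3.3], "jaw": 60},
    {"travel": [1.7, 0.6, 0.5], "rotation": [0, 0, -3.3], "jaw": 60},
    {"travel": [1.7, 0.7, 0.5], "rotation": [0, 0, -3.3], "jaw": 60},
    {"travel": [1.7, 0.8, 0.5], "rotation": [0, 0, -3.3], "jaw": 60},
    {"travel": [1.6, 0.9, 0.5], "rotation": [0, 0, -3.3], "jaw": 60},
    {"travel": [1.5, 1, 0.5], "rotation": [0, 0, -3.3], "jaw": 60},
    {"travel": [0, 0, 0], "rotation": [0, 0, 0], "jaw": 60},
  ],
)

```text
t: 22.5
tool_pos: [0.5053, 0.0908, 0.2239]
eef_rot: [0.548, 0.837, 0.001, 0.003]
force: [-0.7, 0.1, -0.1]
width: 0.0558
finger_force: 0.0
```

Run:
```python
from h import *
m=viewer.camera_model('wrist'); im=viewer.read_camera('wrist'); v=im[:,:,::-1].copy()
print([(r['score'],r['location']) for r in finder.outline_of('handle','wrist')])
Hb=np.array([[-.108+x,y,z] for z in(.042,.108) for x,y in((-.013,-.01),(-.013,.01),(.013,.01),(.013,-.01))])
R=Ro.from_euler('z',-np.radians(63)); p=proj(m,c0+R.apply(Hb)).round().astype(int)
for q,c in((p[:4],(0,255,0)),(p[4:],(0,255,255))): cv2.polylines(v,[q.reshape(-1,1,2)],True,c,1)
t=proj(m,c0+R.apply([[-.141,0,.042],[-.12,0,.042]])).round().astype(int); cv2.line(v,tuple(t[0].tolist()),tuple(t[1].tolist()),(255,0,255),1)
cv2.imwrite('pics/w10.png',cv2.resize(v,(768,576)))
plan(*handT(63,.13),4)
```

```text
[(0.71, [281.9, 231.1])]
[0.28, 0.76, 2.37] [0.09, 0.07, -0.92]
[0.26, 0.76, 2.37] [0.09, 0.07, -0.92]
[0.25, 0.77, 2.37] [0.09, 0.07, -0.92]
[0.23, 0.78, 2.37] [0.09, 0.07, -0.92]
```

View pics/w10.png

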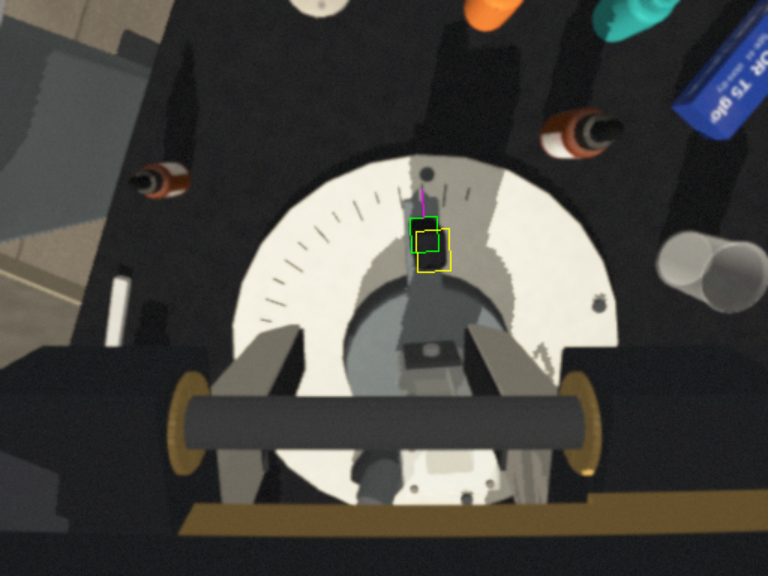

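The handle's black top lies at about (430,247), within the predicted box, and the dropper stands upright at (580,133). Descending on the handle.

apply_moves(
  commands=[
    {"travel": [0.3, 0.7, 2], "rotation": [0, 0, -0.9], "jaw": 60},
    {"travel": [0.3, 0.8, 2.5], "rotation": [0, 0, -0.9], "jaw": 60},
    {"travel": [0.3, 0.8, 2.5], "rotation": [0, 0, -0.9], "jaw": 60},
    {"travel": [0.2, 0.7, 2.5], "rotation": [0, 0, -0.9], "jaw": 60},
    {"travel": [0, 0, 2.5], "rotation": [0, 0, 0], "jaw": 60},
    {"travel": [0, 0, 2.5], "rotation": [0, 0, 0], "jaw": 60},
    {"travel": [0, 0, 0.6], "rotation": [0, 0, 0], "jaw": 60},
    {"travel": [0, 0, 0], "rotation": [0, 0, 0], "jaw": 60},
  ],
)

```text
t: 23.6
tool_pos: [0.5296, 0.1105, 0.0742]
eef_rot: [0.523, 0.852, 0.001, 0.004]
force: [-1.5, -0.4, -0.2]
width: 0.0557
finger_force: 0.0
```

Run:
```python
from h import *
plan(*handT(63,.071),1); plan(*handT(62,.071),1)
```

```text
[-0.0, -0.02, 0.32] [0.39, 0.31, -0.13]
[-0.0, -0.21, 0.31] [0.38, 0.31, -1.13]
```

Grip the handle softly; the closing fingers will reveal its position.

apply_moves(
  commands=[
    {"travel": [0, 0, 0.2], "rotation": [0, 0, 0], "jaw": 35},
    {"travel": [0, 0, 0], "rotation": [0, 0, 0], "jaw": 25},
    {"travel": [0, 0, 0], "rotation": [0, 0, 0], "jaw": 10},
    {"travel": [0, 0, 0], "rotation": [0, 0, 0], "jaw": 10},
    {"travel": [0, 0, 0], "rotation": [0, 0, 0], "jaw": 10},
  ],
  force=15,
)

```text
t: 24.22
tool_pos: [0.5292, 0.1112, 0.0719]
eef_rot: [0.523, 0.852, 0.001, 0.004]
force: [0.3, -0.2, 2.1]
width: 0.0199
finger_force: 15.0
```

Run:
```python
from h import *
o=robot.get_obs(); d=o['tool_pos']-c0; print(o['width'],o['finger_force'],np.degrees(np.arctan2(d[1],-d[0])),np.hypot(*d[:2]),o['qpos'])
T0=handT(63,.072)
for i in range(1,14): 
    T1=handT(63-8*i,.072); print(63-8*i,end=' '); plan(*T1,1,T0=T0); T0=T1
```

```text
0.019882734984541746 15.002101957798004 63.083511557409544 0.10880746912938989 [-0.47443315  0.62818274  0.34688383  1.89486036 -0.32469695  0.66571584
  0.53792895]
55 [-0.11, -1.5, 0.0] [0.0, 0.0, -8.0]
47 [-0.11, -1.5, 0.0] [0.0, 0.0, -8.0]
39 [-0.11, -1.5, 0.0] [0.0, 0.0, -8.0]
31 [-0.11, -1.5, 0.0] [0.0, 0.0, -8.0]
23 [-0.11, -1.5, 0.0] [0.0, 0.0, -8.0]
15 [-0.11, -1.5, 0.0] [0.0, 0.0, -8.0]
7 [-0.11, -1.5, 0.0] [0.0, 0.0, -8.0]
-1 [-0.11, -1.5, 0.0] [0.0, 0.0, -8.0]
-9 [-0.11, -1.5, 0.0] [0.0, 0.0, -8.0]
-17 [-0.11, -1.5, 0.0] [0.0, 0.0, -8.0]
-25 [-0.11, -1.5, 0.0] [0.0, 0.0, -8.0]
-33 [-0.11, -1.5, 0.0] [0.0, 0.0, -8.0]
-41 [-0.11, -1.5, 0.0] [0.0, 0.0, -8.0]
```

apply_moves(
  commands=[
    {"travel": [0, -0.6, 0], "rotation": [0, 0, -3], "jaw": 10},
    {"travel": [-0.1, -1.1, 0], "rotation": [0, 0, -6], "jaw": 10},
    {"travel": [-0.1, -1.5, 0], "rotation": [0, 0, -8], "jaw": 10},
    {"travel": [-0.1, -1.5, 0], "rotation": [0, 0, -8], "jaw": 10},
    {"travel": [-0.1, -1.5, 0], "rotation": [0, 0, -8], "jaw": 10},
  ],
  force=20,
)

```text
t: 24.85
tool_pos: [0.4852, 0.0691, 0.0719]
eef_rot: [0.257, 0.966, 0.001, 0.005]
force: [1.1, 0.5, -0.2]
width: 0.0199
finger_force: 20.0
```

```bash
cat > hd.py <<'E'
from h import *
o=robot.get_obs(); d=o['tool_pos']-c0; y=Ro.from_quat(o['eef_rot']).apply([0,1,0]); print(o['width'],o['finger_force'],'bearing',np.degrees(np.arctan2(d[1],-d[0])),np.hypot(*d[:2]),'tool',np.degrees(np.arctan2(y[0],y[1])),o['qpos'][6],o['force'])
E
python3 hd.py
```

```text
0.0198916260222739 19.99446541070938 bearing 30.47962932196357 0.10823045735231962 tool 29.82432555532802 1.0271863039795859 [ 1.07586781  0.49636193 -0.24876692]
```

apply_moves(
  commands=[
    {"travel": [-0.1, -1.5, 0], "rotation": [0, 0, -8], "jaw": 10},
    {"travel": [-0.1, -1.5, 0], "rotation": [0, 0, -8], "jaw": 10},
    {"travel": [-0.1, -1.5, 0], "rotation": [0, 0, -8], "jaw": 10},
    {"travel": [-0.1, -1.5, 0], "rotation": [0, 0, -8], "jaw": 10},
    {"travel": [-0.1, -1.5, 0], "rotation": [0, 0, -8], "jaw": 10},
    {"travel": [-0.1, -1.5, 0], "rotation": [0, 0, -8], "jaw": 10},
    {"travel": [-0.1, -1.1, 0], "rotation": [0, 0, -6], "jaw": 10},
    {"travel": [0, 0, 0], "rotation": [0, 0, 0], "jaw": 10},
  ],
)

```text
t: 25.85
tool_pos: [0.4803, -0.0286, 0.0719]
eef_rot: [-0.206, 0.978, -0.001, 0.004]
force: [-0.2, 0.7, 3.5]
width: 0.0197
finger_force: 20.0
```

```bash
python3 hd.py
python3 - <<'E'
from h import *
# tab white line bearing from several sources, tab top z=.02
for n in ['top','scene','wrist']:
    m=viewer.camera_model(n); im=viewer.read_camera(n); cv2.imwrite(f'pics/{n}11.png',im[:,:,::-1]); 
    c=proj(m,c0+[-.15*np.cos(np.radians(45)),-.15*np.sin(np.radians(45)),.02])[0]; print(n,c)
    for a,q,b in blobs(red(im),6):
        if np.hypot(*(q-c))<25: X=bp(m,q,.02)-c0; print(n,a,q,np.degrees(np.arctan2(X[1],-X[0])),np.hypot(*X[:2]))
E
```

```text
0.019702421546684234 20.037903785705566 bearing -23.55102270374983 0.10708066373462512 tool -23.82634466826687 1.8725831269535853 [-0.20366666  0.67628295  3.4803157 ]
top [288.88642052 219.31432255]
scene [281.74756698 247.78152463]
wrist [180.69418549 151.78768959]
wrist 486 [182.  145.4] -43.97244301340393 0.15388278074952336
```

apply_moves(
  commands=[
    {"travel": [0, -1.1, 0], "rotation": [0, 0, -6], "jaw": 10},
    {"travel": [-0.1, -1.3, 0], "rotation": [0, 0, -7], "jaw": 10},
    {"travel": [0, -0.9, 0], "rotation": [0, 0, -5], "jaw": 10},
    {"travel": [0, 0, 0], "rotation": [0, 0, 0], "jaw": 10},
  ],
)

```text
t: 26.5
tool_pos: [0.498, -0.056, 0.0719]
eef_rot: [-0.357, 0.934, -0.002, 0.005]
force: [2.7, 0.5, 1.2]
width: 0.0202
finger_force: 20.1
```

```bash
python3 hd.py
python3 - <<'E'
from h import *
m=viewer.camera_model('wrist'); im=viewer.read_camera('wrist')
for a,q,b in blobs(red(im),6): X=bp(m,q,.02)-c0; print(a,q,np.degrees(np.arctan2(X[1],-X[0])),np.hypot(*X[:2]))
c=proj(m,c0+[-.15*np.cos(np.radians(44)),-.15*np.sin(np.radians(44)),.03])[0].astype(int); print(c)
s=im[max(c[1]-50,0):c[1]+50,max(c[0]-65,0):c[0]+65,::-1]; cv2.imwrite('pics/w12.png',cv2.resize(s,None,fx=6,fy=6,interpolation=cv2.INTER_CUBIC)); print(s.shape)
E
```

```text
0.020192896725053498 20.050096213817596 bearing -41.11917450305514 0.10681048322445176 tool -41.813255299755056 2.1530547904207253 [2.7411535  0.50890292 1.15153637]
226 [238.9 132.5] -46.15323219423328 0.15408347433735303
240 [251.9 132.5] -42.73503868441527 0.15367371481537237
2867 [ 74.2 219.5] -99.48041522997944 0.16420168581771005
12 [ 54.8 299.2] -125.59261662481316 0.1661892967994241
[246 139]
(100, 130, 3)
```

View pics/w12.png

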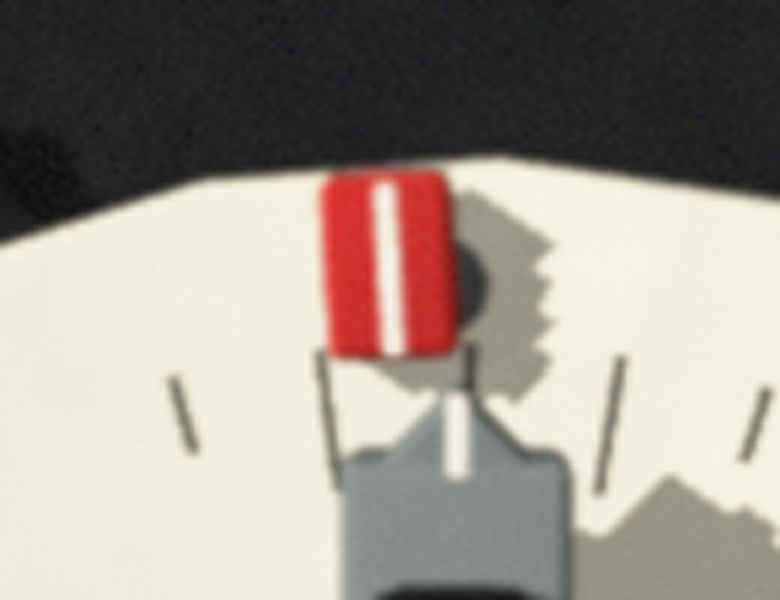

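The pointer tip is at crop (456,392) and the inner end of the tab line at (396,352), so a few degrees remain. Computing them.

Run:
```python
from h import *
m=viewer.camera_model('wrist')
for n,uv,z in [('tip',(456,392),.042),('tipbase',(457,478),.042),('tab in',(397,354),.02),('tab out',(384,182),.02)]:
    u=(181+(uv[0]+.5)/6-.5,89+(uv[1]+.5)/6-.5); X=bp(m,u,z)-c0; print(n,np.degrees(np.arctan2(X[1],-X[0])),np.hypot(*X[:2]),X)
```

```text
tip -41.33740415906023 0.14178576031367143 [-0.10645744 -0.09364836  0.042     ]
tipbase -41.24978325403275 0.13228780248056574 [-0.09945957 -0.08722303  0.042     ]
tab in -44.20240965681636 0.14308494255917173 [-0.10257492 -0.09975814  0.02      ]
tab out -44.40148240033109 0.16326442268309607 [-0.11664501 -0.11423315  0.02      ]
```

```bash
cat > al.py <<'E'
from h import *
m=viewer.camera_model('wrist'); im=viewer.read_camera('wrist').astype(np.float32)
be=np.arange(-56,-32,.1)
def prof(z,rs,f):
    out=[]
    for r in rs:
        X=np.c_[c0[0]-r*np.cos(np.radians(be)),c0[1]+r*np.sin(np.radians(be)),np.full(len(be),z)]
        uv=proj(m,X).astype(np.float32); out.append(cv2.remap(im,uv[:,:1],uv[:,1:],cv2.INTER_LINEAR)[:,0])
    return np.array(out)
g=prof(.042,np.arange(.132,.1375,.0005),0).mean(2)
for row in g[::3]:
    # white line on grey: brightest 1.2-2 deg ridge, flanked by grey both sides
    k=10; sc=[row[i]-max(row[i-k:i-k+3].mean(),row[i+k-2:i+k+1].mean()) if k<=i<len(row)-k else -99 for i in range(len(row))]
    i=int(np.argmax(sc)); w=np.clip(np.array(sc[i-8:i+9]),0,None); print('ptr',round(float((be[i-8:i+9]*w).sum()/w.sum()),2),round(float(sc[i])))
t=prof(.02,np.arange(.146,.161,.002),0); w=t[:,:,1]-t[:,:,0]; rd=(t[:,:,0]-t[:,:,1])
for row in rd[::2]: k=be[row>60]; q=be[(row<40)&(be>k.min())&(be<k.max())]; print('tab',round(float((k.min()+k.max())/2),2),round(float(q.mean()),2),len(q))
E
python3 al.py
```

```text
ptr -35.35 59
ptr -35.39 85
ptr -35.45 91
ptr -41.27 91
tab -44.5 -44.5 7
tab -44.45 -44.45 8
tab -44.45 -44.5 7
tab -44.55 -44.5 7
```

apply_moves(
  commands=[
    {"travel": [0, -0.3, 0], "rotation": [0, 0, -1.5], "jaw": 10},
    {"travel": [0, -0.26, 0], "rotation": [0, 0, -1.5], "jaw": 10},
    {"travel": [0, 0, 0], "rotation": [0, 0, 0], "jaw": 10},
    {"travel": [0, 0, 0], "rotation": [0, 0, 0], "jaw": 10},
  ],
)

```text
t: 27.1
tool_pos: [0.5018, -0.0601, 0.0719]
eef_rot: [-0.382, 0.924, -0.002, 0.005]
force: [6.3, 1.8, -0.5]
width: 0.0195
finger_force: 20.1
```

```bash
python3 hd.py; python3 al.py
```

```text
0.019520668706333615 20.075396597385406 bearing -44.0871011134472 0.10679040389850764 tool -44.960085391541966 2.2012215469519956 [ 6.33895195  1.76426547 -0.54231514]
ptr -34.3 35
ptr -44.33 81
ptr -44.34 89
ptr -44.35 91
tab -44.5 -44.45 8
tab -44.5 -44.45 6
tab -44.5 -44.45 6
tab -44.55 -44.45 6
```

apply_moves(
  commands=[
    {"travel": [0.1, -0.03, 0], "rotation": [0, 0, 0.3], "jaw": 10},
    {"travel": [0, 0, 0], "rotation": [0, 0, 0], "jaw": 10},
    {"travel": [0, 0, 0], "rotation": [0, 0, 0], "jaw": 30},
    {"travel": [0, 0, 0], "rotation": [0, 0, 0], "jaw": 45},
    {"travel": [0, 0, 0], "rotation": [0, 0, 0], "jaw": 60},
  ],
)

```text
t: 27.78
tool_pos: [0.4987, -0.0619, 0.0714]
eef_rot: [-0.38, 0.925, -0.002, 0.002]
force: [-0.2, 0.7, -0.1]
width: 0.0436
finger_force: 0.0
```

```bash
python3 hd.py; python3 al.py
```

```text
0.04356757469118694 0.0 bearing -43.64023700001675 0.11031132611685406 tool -44.621845281070165 2.1992063873771652 [-0.24417035  0.71504277 -0.08284128]
ptr -44.23 29
ptr -44.22 84
ptr -44.23 94
ptr -44.24 94
tab -44.5 -44.45 8
tab -44.5 -44.45 8
tab -44.55 -44.45 8
tab -44.55 -44.45 6
```

apply_moves(
  commands=[
    {"travel": [-0.1, -0.1, 0], "rotation": [0, 0, 0], "jaw": 45},
    {"travel": [0, 0, 0], "rotation": [0, 0, 0], "jaw": 10},
    {"travel": [0, 0, 0], "rotation": [0, 0, 0], "jaw": 10},
    {"travel": [0, 0, 0], "rotation": [0, 0, 0], "jaw": 10},
    {"travel": [0, 0, 0], "rotation": [0, 0, 0], "jaw": 10},
  ],
  force=15,
)

```text
t: 28.45
tool_pos: [0.5013, -0.0613, 0.0717]
eef_rot: [-0.38, 0.925, -0.002, 0.003]
force: [-0.7, 0.2, 0.7]
width: 0.02
finger_force: 15.0
```

```bash
python3 hd.py; python3 al.py
```

```text
0.0199795979633926 15.004962086677551 bearing -44.350415975418294 0.10800265983802769 tool -44.645051434269114 2.1993515637662653 [-0.73122284  0.1648047   0.70922345]
ptr -44.54 29
ptr -44.59 83
ptr -44.58 91
ptr -44.59 93
tab -44.5 -44.45 8
tab -44.5 -44.45 8
tab -44.45 -44.45 8
tab -44.55 -44.5 7
```

apply_moves(
  commands=[
    {"travel": [0, 0.02, 0], "rotation": [0, 0, 0], "jaw": 10},
    {"travel": [0, 0, 0], "rotation": [0, 0, 0], "jaw": 10},
    {"travel": [0, 0, 0], "rotation": [0, 0, 0], "jaw": 30},
    {"travel": [0, 0, 0], "rotation": [0, 0, 0], "jaw": 45},
    {"travel": [0, 0, 0], "rotation": [0, 0, 0], "jaw": 60},
  ],
)

```text
t: 29.12
tool_pos: [0.5014, -0.0612, 0.0718]
eef_rot: [-0.38, 0.925, -0.002, 0.003]
force: [-0.2, 0.1, -0.1]
width: 0.0435
finger_force: 0.0
```

```bash
python3 hd.py; python3 al.py
```

```text
0.04349971107292613 0.0 bearing -44.38331302315652 0.10784837337810897 tool -44.63302667524006 2.1989499374564914 [-0.20420848  0.11436106 -0.05392931]
ptr -44.63 32
ptr -44.61 85
ptr -44.61 92
ptr -44.61 94
tab -44.5 -44.5 7
tab -44.45 -44.5 7
tab -44.55 -44.5 7
tab -44.55 -44.45 8
```

Run:
```python
from h import *
o=robot.get_obs(); p=np.array(o['tool_pos'])
g=grip+knobR(0).apply([-.0015,.0003,-.008])
U=(p+[-.01,-.01,.15],Ro.from_quat(o['eef_rot'])); A=(np.array([.47,-.10,.26]),tool([.75,.66,0],[0,0,-1])); K=knobT(1.1485,.10,g); print(K[0])
plan(*A,9,T0=U);print();plan(*K,10,T0=A)
```

```text
[ 0.56852874 -0.18025018  0.15357948]
[0.39, -0.06, -0.43] [-0.01, 0.06, 10.36]
[0.37, -0.13, -0.43] [-0.01, 0.06, 10.36]
[0.34, -0.2, -0.43] [-0.01, 0.06, 10.36]
[0.3, -0.26, -0.43] [-0.01, 0.06, 10.36]
[0.25, -0.31, -0.42] [-0.01, 0.06, 10.36]
[0.19, -0.35, -0.42] [-0.01, 0.06, 10.36]
[0.13, -0.38, -0.42] [-0.01, 0.06, 10.36]
[0.06, -0.39, -0.42] [-0.01, 0.06, 10.36]
[-0.01, -0.4, -0.42] [-0.01, 0.06, 10.36]

[-1.25, 0.21, 1.06] [-0.94, 3.65, 7.46]
[-1.28, 0.36, 0.99] [-0.94, 3.65, 7.46]
[-1.29, 0.51, 0.91] [-0.94, 3.65, 7.46]
[-1.27, 0.66, 0.84] [-0.94, 3.65, 7.46]
[-1.22, 0.81, 0.77] [-0.94, 3.65, 7.46]
[-1.15, 0.95, 0.71] [-0.94, 3.65, 7.46]
[-1.06, 1.09, 0.66] [-0.94, 3.65, 7.46]
[-0.95, 1.21, 0.61] [-0.94, 3.65, 7.46]
[-0.83, 1.31, 0.58] [-0.94, 3.65, 7.46]
[-0.69, 1.4, 0.55] [-0.94, 3.65, 7.46]
```

apply_moves(
  commands=[
    {"travel": [0, 0, -1], "rotation": [0, 0, 0], "jaw": 60},
    {"travel": [0, 0, -4], "rotation": [0, 0, 0], "jaw": 60},
    {"travel": [0, 0, -5], "rotation": [0, 0, 0], "jaw": 60},
    {"travel": [0, 0, -5], "rotation": [0, 0, 0], "jaw": 60},
  ],
)

```text
t: 29.68
tool_pos: [0.4999, -0.061, 0.2239]
eef_rot: [-0.38, 0.925, -0.002, 0.004]
force: [0.7, -0.7, 0.2]
width: 0.0558
finger_force: 0.0
```

apply_moves(
  commands=[
    {"travel": [0.4, -0.1, -0.4], "rotation": [0, 0, 10], "jaw": 60},
    {"travel": [0.4, -0.1, -0.4], "rotation": [0, 0, 10], "jaw": 60},
    {"travel": [0.3, -0.2, -0.4], "rotation": [0, 0, 10], "jaw": 60},
    {"travel": [0.3, -0.3, -0.4], "rotation": [0, 0, 10], "jaw": 60},
    {"travel": [0.2, -0.3, -0.4], "rotation": [0, 0, 10], "jaw": 60},
    {"travel": [0.2, -0.4, -0.4], "rotation": [0, 0, 10], "jaw": 60},
    {"travel": [0.1, -0.4, -0.4], "rotation": [0, 0, 10], "jaw": 60},
    {"travel": [0, -0.4, -0.4], "rotation": [0, 0, 10], "jaw": 60},
  ],
)

```text
t: 30.68
tool_pos: [0.4829, -0.0884, 0.2545]
eef_rot: [0.306, 0.952, 0.001, 0.004]
force: [0.3, 0.4, -0.2]
width: 0.0561
finger_force: 0.0
```

Run:
```python
from h import *
g=grip+knobR(0).apply([-.0015,.0003,-.008])
print(robot.get_obs()['qpos']); plan(*knobT(1.1485,.10,g),14)
```

```text
[ 0.12262695  0.30477275  0.01880906  1.79008234 -0.00675129  1.03811691
  1.09208775]
[-0.87, -0.18, 0.73] [-0.95, 2.6, 6.23]
[-0.92, -0.09, 0.68] [-0.95, 2.6, 6.23]
[-0.96, -0.0, 0.64] [-0.95, 2.6, 6.23]
[-0.98, 0.09, 0.6] [-0.95, 2.6, 6.23]
[-0.99, 0.19, 0.55] [-0.95, 2.6, 6.23]
[-0.99, 0.29, 0.51] [-0.95, 2.6, 6.23]
[-0.97, 0.39, 0.48] [-0.95, 2.6, 6.23]
[-0.95, 0.49, 0.44] [-0.95, 2.6, 6.23]
[-0.91, 0.58, 0.41] [-0.95, 2.6, 6.23]
[-0.86, 0.67, 0.38] [-0.95, 2.6, 6.23]
[-0.8, 0.75, 0.35] [-0.95, 2.6, 6.23]
[-0.73, 0.83, 0.33] [-0.95, 2.6, 6.23]
[-0.65, 0.9, 0.31] [-0.95, 2.6, 6.23]
[-0.56, 0.96, 0.3] [-0.95, 2.6, 6.23]
```

apply_moves(
  commands=[
    {"travel": [-0.9, -0.2, 0.5], "rotation": [-1, 2.6, 6.2], "jaw": 60},
    {"travel": [-0.9, -0.1, 0.5], "rotation": [-1, 2.6, 6.2], "jaw": 60},
    {"travel": [-1, 0, 0.5], "rotation": [-1, 2.6, 6.2], "jaw": 60},
    {"travel": [-1, 0.1, 0.5], "rotation": [-1, 2.6, 6.2], "jaw": 60},
    {"travel": [-1, 0.2, 0.5], "rotation": [-1, 2.6, 6.2], "jaw": 60},
    {"travel": [-1, 0.3, 0.5], "rotation": [-1, 2.6, 6.2], "jaw": 50},
    {"travel": [-1, 0.4, 0.4], "rotation": [-1, 2.6, 6.2], "jaw": 50},
    {"travel": [-1, 0.5, 0.4], "rotation": [-1, 2.6, 6.2], "jaw": 50},
  ],
)

```text
t: 31.68
tool_pos: [0.5343, -0.1428, 0.2044]
eef_rot: [0.668, 0.721, 0.12, -0.143]
force: [0.6, -0.0, 0.1]
width: 0.0464
finger_force: 0.0
```

Run:
```python
from h import *
g=grip+knobR(0).apply([-.0015,.0003,-.008])
plan(*knobT(1.1485,.10,g),6)
```

```text
[-0.93, 0.53, 0.53] [-0.94, 2.54, 6.31]
[-0.89, 0.63, 0.5] [-0.94, 2.54, 6.31]
[-0.84, 0.71, 0.48] [-0.94, 2.54, 6.31]
[-0.77, 0.79, 0.45] [-0.94, 2.54, 6.31]
[-0.7, 0.87, 0.43] [-0.94, 2.54, 6.31]
[-0.62, 0.93, 0.42] [-0.94, 2.54, 6.31]
```

apply_moves(
  commands=[
    {"travel": [-0.9, 0.5, 0.5], "rotation": [-0.9, 2.5, 6.3], "jaw": 50},
    {"travel": [-0.9, 0.6, 0.5], "rotation": [-0.9, 2.5, 6.3], "jaw": 50},
    {"travel": [-0.8, 0.7, 0.5], "rotation": [-0.9, 2.5, 6.3], "jaw": 50},
    {"travel": [-0.8, 0.8, 0.5], "rotation": [-0.9, 2.5, 6.3], "jaw": 50},
    {"travel": [-0.6, 0.8, 0.4], "rotation": [-0.9, 2.5, 6], "jaw": 50},
    {"travel": [-0.3, 0.6, 0.4], "rotation": [-0.6, 1.5, 3.5], "jaw": 50},
    {"travel": [0, 0, 0], "rotation": [0, 0, 0], "jaw": 50},
  ],
)

```text
t: 32.55
tool_pos: [0.5653, -0.1755, 0.156]
eef_rot: [0.838, 0.462, 0.182, -0.228]
force: [-0.2, -0.0, 0.2]
width: 0.0466
finger_force: 0.0
```

Run:
```python
from h import *
g=grip+knobR(0).apply([-.0015,.0003,-.008])
plan(*knobT(1.1485,.07,g),3); plan(*knobT(1.1485,.07,g),1)
ims=[('wrist',viewer.camera_model('wrist'),viewer.read_camera('wrist'),60)]
r=fitknob(ims,[.7,1.15]); print(r.x.round(4),round(r.fun,3))
```

```text
[-0.07, 0.19, 0.99] [-0.19, 0.46, 1.08]
[-0.08, 0.19, 0.99] [-0.19, 0.46, 1.08]
[-0.08, 0.19, 0.99] [-0.19, 0.46, 1.08]
[-0.22, 0.58, 2.96] [-0.58, 1.39, 3.25]
[-0.0018 -0.0017 -0.0077  1.1611] 0.078
```

apply_moves(
  commands=[
    {"travel": [-0.1, 0.2, 1], "rotation": [-0.2, 0.5, 1.1], "jaw": 50},
    {"travel": [-0.1, 0.2, 1], "rotation": [-0.2, 0.5, 1.1], "jaw": 50},
    {"travel": [-0.1, 0.2, 1], "rotation": [-0.2, 0.5, 1.1], "jaw": 50},
    {"travel": [0, 0, 1.5], "rotation": [0, 0, 0], "jaw": 40},
    {"travel": [0, 0, 1.5], "rotation": [0, 0, 0], "jaw": 35},
    {"travel": [0, 0, 0], "rotation": [0, 0, 0], "jaw": 30},
  ],
)

```text
t: 33.35
tool_pos: [0.5754, -0.1447, 0.1029]
eef_rot: [0.849, 0.434, 0.188, -0.236]
force: [0.8, -0.0, 0.2]
width: 0.0289
finger_force: 0.0
```

Run:
```python
from h import *
g=grip+knobR(0).apply([-.0015,.0003,-.008])
plan(*knobT(1.155,-.018,g),5)
```

```text
[-0.01, 0.02, 1.11] [-0.03, -0.03, -0.08]
[-0.01, 0.02, 1.11] [-0.03, -0.03, -0.08]
[-0.01, 0.02, 1.11] [-0.03, -0.03, -0.08]
[-0.01, 0.01, 1.11] [-0.03, -0.03, -0.08]
[-0.01, 0.01, 1.11] [-0.03, -0.03, -0.08]
```

apply_moves(
  commands=[
    {"travel": [0, 0.1, 1.4], "rotation": [0, 0, 0], "jaw": 28},
    {"travel": [0, 0, 1.4], "rotation": [0, 0, 0], "jaw": 26},
    {"travel": [0, 0, 1.3], "rotation": [0, 0, 0], "jaw": 26},
    {"travel": [0, 0, 1], "rotation": [0, 0, 0], "jaw": 26},
    {"travel": [0, 0, 0.4], "rotation": [0, 0, 0], "jaw": 26},
    {"travel": [0, 0, 0], "rotation": [0, 0, 0], "jaw": 26},
  ],
)

```text
t: 34.1
tool_pos: [0.5831, -0.1164, 0.0586]
eef_rot: [0.849, 0.434, 0.189, -0.234]
force: [-0.0, -0.2, -1.0]
width: 0.0238
finger_force: 0.0
```

Run:
```python
from h import *
g=grip+knobR(0).apply([-.0015,.0003,-.008])
plan(*knobT(1.155,-.018,g),1)
```

```text
[0.01, -0.15, 0.26] [0.04, -0.1, -0.4]
```

Now grip and turn clockwise.

apply_moves(
  commands=[
    {"travel": [0, -0.1, 0.25], "rotation": [0, 0, 0], "jaw": 26},
    {"travel": [0, 0, 0], "rotation": [0, 0, 0], "jaw": 0},
    {"travel": [0, 0, 0], "rotation": [0, 0, 0], "jaw": 0},
    {"travel": [0, 0, 0], "rotation": [0, 0, 0], "jaw": 0},
    {"travel": [0, 0, 0], "rotation": [0, 0, 4], "jaw": 0},
    {"travel": [0, 0, 0], "rotation": [0, 0, 6], "jaw": 0},
    {"travel": [0, 0, 0], "rotation": [0, 0, 7], "jaw": 0},
    {"travel": [0, 0, 0], "rotation": [0, 0, 7], "jaw": 0},
  ],
  force=55,
)

```text
t: 35.1
tool_pos: [0.5819, -0.1142, 0.0573]
eef_rot: [0.921, 0.246, 0.135, -0.269]
force: [-1.8, 0.5, 2.3]
width: 0.0134
finger_force: 55.0
```

apply_moves(
  commands=[
    {"travel": [0, 0, 0], "rotation": [0, 0, 7], "jaw": 0},
    {"travel": [0, 0, 0], "rotation": [0, 0, 7], "jaw": 0},
    {"travel": [0, 0, 0], "rotation": [0, 0, 7], "jaw": 0},
    {"travel": [0, 0, 0], "rotation": [0, 0, 7], "jaw": 0},
    {"travel": [0, 0, 0], "rotation": [0, 0, 7], "jaw": 0},
    {"travel": [0, 0, 0], "rotation": [0, 0, 5], "jaw": 0},
    {"travel": [0, 0, 0], "rotation": [0, 0, 0], "jaw": 0},
  ],
)

```text
t: 35.98
tool_pos: [0.5818, -0.1137, 0.0576]
eef_rot: [0.95, -0.081, 0.035, -0.3]
force: [-4.4, 1.0, 5.7]
width: 0.0141
finger_force: 55.0
```

```bash
cat > kn.py <<'E'
from h import *
o=robot.get_obs(); print(o['width'],o['finger_force'],'axial torque',np.array(o['torque'])@knobR(0).apply([0,0,1]),o['force'])
T=Ro.from_quat(o['eef_rot']); y=-(knobR(0).inv()*T).apply([0,1,0]); print('reading by tool',np.arctan2(-y[0],y[1]), knobR(0).inv().apply(o['tool_pos']-grip))
E
python3 kn.py
```

```text
0.014134325805149865 55.010570883750916 axial torque -0.19881180599042492 [-4.41367971  1.02688076  5.67386438]
reading by tool 0.03210835495580218 [-0.00195257  0.00094941 -0.02552923]
```

apply_moves(
  commands=[
    {"travel": [0, 0, 0], "rotation": [0, 0, 2], "jaw": 0},
    {"travel": [0, 0, 0], "rotation": [0, 0, 2], "jaw": 0},
    {"travel": [0, 0, 0], "rotation": [0, 0, 2], "jaw": 0},
    {"travel": [0, 0, 0], "rotation": [0, 0, 0], "jaw": 0},
  ],
)

```text
t: 36.48
tool_pos: [0.5818, -0.1137, 0.0576]
eef_rot: [0.945, -0.129, 0.02, -0.301]
force: [-4.6, 0.4, 4.2]
width: 0.0132
finger_force: 57.2
```

```bash
python3 kn.py
```

```text
0.01321760897348093 57.16224598232657 axial torque 0.8979759403234503 [-4.5706774   0.36398439  4.21394374]
reading by tool -0.06772036555983721 [-0.00195976  0.00097841 -0.025527  ]
```

apply_moves(
  commands=[
    {"travel": [0, 0, 0], "rotation": [0, 0, 0], "jaw": 26},
    {"travel": [0, 0, 0], "rotation": [0, 0, 0], "jaw": 35},
    {"travel": [0, 0, -1.5], "rotation": [0, 0, 0], "jaw": 40},
    {"travel": [0, 0, -3], "rotation": [0, 0, 0], "jaw": 40},
    {"travel": [0, 0, -4], "rotation": [0, 0, 0], "jaw": 50},
    {"travel": [0, 0, -5], "rotation": [0, 0, 0], "jaw": 60},
    {"travel": [0, 0, 0], "rotation": [0, 0, 0], "jaw": 60},
  ],
)

```text
t: 37.35
tool_pos: [0.5672, -0.1965, 0.171]
eef_rot: [0.945, -0.134, 0.025, -0.297]
force: [-0.0, 0.0, 0.3]
width: 0.0554
finger_force: 0.0
```

```bash
python3 - <<'E'
from h import *
ims=[('wrist',viewer.camera_model('wrist'),viewer.read_camera('wrist'),60)]
r=fitknob(ims,[-.1,.2]); print(r.x.round(4),round(r.fun,3))
for n in ['scene','top']:
    im=viewer.read_camera(n); m=viewer.camera_model(n)
    print(n,{t:[(round(r['score'],2),np.round(r['location']).tolist()) for r in finder.outline_of(t,n)] for t in ['dropper','wash','flask','cup']})
E
python3 al.py
```

```text
[-0.0006  0.0001  0.0017  0.0088] 0.089
scene {'dropper': [(0.71, [201.0, 181.0]), (0.7, [192.0, 265.0]), (0.47, [342.0, 252.0])], 'wash': [(0.6, [351.0, 188.0])], 'flask': [(0.6, [317.0, 289.0])], 'cup': [(0.84, [240.0, 162.0])]}
top {'dropper': [(0.6, [258.0, 189.0]), (0.57, [184.0, 176.0])], 'wash': [(0.82, [316.0, 132.0])], 'flask': [(0.85, [329.0, 248.0])], 'cup': [(0.82, [204.0, 126.0])]}
ptr -43.86 11
ptr -44.11 22
ptr -44.23 27
ptr -44.41 26
tab -45.95 -44.2 9
tab -47.35 nan 0
tab -47.55 nan 0
tab -48.2 nan 0al.py:16: RuntimeWarning: Mean of empty slice.
  for row in rd[::2]: k=be[row>60]; q=be[(row<40)&(be>k.min())&(be<k.max())]; print('tab',round(float((k.min()+k.max())/2),2),round(float(q.mean()),2),len(q))
  ret = ret.dtype.type(ret / rcount)
```

Run:
```python
from h import *
plan(np.array([.47,-.08,.24]),tool([.6,-.8,0],[0,0,-1]),8)
```

```text
[-1.56, -1.31, -0.11] [-4.2, -1.72, -6.38]
[-1.41, -1.47, -0.17] [-4.2, -1.72, -6.38]
[-1.25, -1.6, -0.24] [-4.2, -1.72, -6.38]
[-1.07, -1.71, -0.33] [-4.2, -1.72, -6.38]
[-0.89, -1.79, -0.43] [-4.2, -1.72, -6.38]
[-0.7, -1.84, -0.54] [-4.2, -1.72, -6.38]
[-0.51, -1.87, -0.66] [-4.2, -1.72, -6.38]
[-0.32, -1.86, -0.78] [-4.2, -1.72, -6.38]
```

apply_moves(
  commands=[
    {"travel": [-1.5, -1.3, -0.3], "rotation": [-4.2, -1.7, -6.4], "jaw": 60},
    {"travel": [-1.4, -1.5, -0.3], "rotation": [-4.2, -1.7, -6.4], "jaw": 60},
    {"travel": [-1.2, -1.6, -0.3], "rotation": [-4.2, -1.7, -6.4], "jaw": 60},
    {"travel": [-1.1, -1.7, -0.4], "rotation": [-4.2, -1.7, -6.4], "jaw": 60},
    {"travel": [-0.9, -1.8, -0.4], "rotation": [-4.2, -1.7, -6.4], "jaw": 60},
    {"travel": [-0.7, -1.8, -0.5], "rotation": [-4.2, -1.7, -6.4], "jaw": 60},
    {"travel": [-0.5, -1.9, -0.7], "rotation": [-4.2, -1.7, -6.4], "jaw": 60},
    {"travel": [-0.2, -1.5, -0.8], "rotation": [-4.2, -1.7, -6.4], "jaw": 60},
  ],
)

```text
t: 38.95
tool_pos: [0.4729, -0.0844, 0.244]
eef_rot: [0.948, 0.319, 0.002, 0.002]
force: [-0.9, 0.2, -0.8]
width: 0.0558
finger_force: 0.0
```

```bash
python3 al.py
python3 - <<'E'
from h import *
m=viewer.camera_model('wrist'); im=viewer.read_camera('wrist'); cv2.imwrite('pics/w20.png',im[:,:,::-1])
print(proj(m,c0+Ro.from_euler('z',np.radians(44.5)).apply([[-.141,0,.042],[-.141,0,.02]])))
m=viewer.camera_model('top'); 
X=bp(m,(184,176),.07); print('dropper',X, np.hypot(*(X-c0)[:2]))
E
```

```text
ptr -44.56 18
ptr -44.6 43
ptr -44.62 59
ptr -44.6 62
tab -44.55 -44.4 3
tab -44.5 -44.5 7
tab -44.55 -44.4 3
tab -44.6 -44.45 6
[[260.86897776 160.24812238]
 [260.56441921 157.44650409]]
dropper [0.58861304 0.22107744 0.07      ] 0.2071244740529138
```

```bash
python3 -c "
from rig import robot
print(robot.close_job())"
```

```text
the job is handed in; nothing more can be done
None
```

The job is handed in at about 39 s of the 72 s allowed: the dropper stands upright on the bench clear of the plate, the pointer is within about 0.1° of the red tab, the clamp knob is tight against its stop (reading about 0.01), and the bystanders were left where they stood; one grip on the knob slipped partway through loosening and was redone.

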